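# Shut down and unload the copy carver's hold-down fixture

### The job

Shut down and unload the carving fixture: first turn the speed dial anticlockwise all the way to its off stop, then fully loosen the red hand nut, which has a left-hand thread (so it loosens clockwise; make sure by feel), and leave it loose, and lay every carved block from the fixture flat on the floor of the plywood tray, none on top of another. When all the blocks are in the tray, give the bed a shot of oil: pull the sprung oiler lever through its full stroke and ease it slowly back to rest without letting it fly back. Leave the other tools and jars where they are.

Things in the scene. Friction and masses are not known exactly. Their poses are not given: they have to be found in the camera images.
- dial (a joint): angle of the speed dial on top of the small grey control box: 0 = off, against its end stop; grows as the dial is turned clockwise seen from above, up to 2.8 rad. Turns with about 0.05 N m of friction and stays where it is left; at the start somewhere between 1.3 and 2.6
- dial_grip (a point): black pointer dial with a raised bar across it, 46 mm long, 14 mm thick, 32 mm high; this point is on the vertical turning axis, 8 mm below the top of the bar, about 87 mm above the table. Its x axis runs along the bar and turns with it. The box below (90 x 90 mm) has its top at 50 mm
- clamp (a joint): angle of the red hand nut. LEFT-HAND thread: turned clockwise seen from above it loosens and this value grows. 0 = dead tight (stop), 3.5 rad = fully loose (stop); starts between 0 and 0.4. About 0.15 N m of friction; stays where left; captive, cannot come off. Its coarse thread lifts nut and steel plate together, 4 mm per rad, 14 mm when fully loose
- clamp_grip (a point): red hand nut with a straight bar grip 70 mm long, 14 mm thick, 26 mm high, on the vertical axis of the fixture's stud; this point is the middle of the bar (half-way up), 88 mm above the table when tight, 102 mm when loose. Its x axis runs along the bar and turns with it. The steel plate's top is 27 mm below this point and spreads all around below the bar
- jig: green hold-down fixture fixed to the bench, 190 (x) x 250 mm (y), origin under its centre on the table; its front, where the blocks' free ends are, faces own -x. Four pockets at own y = -99, -33, +33, +99 mm: each block lies on a 28 mm wide aluminium land, its top 24 mm above the table; the bed between lands is at 14 mm. Guides beside the rear halves (from own x = -15 back) stand 12 mm above the lands
- jig_lip (a point): top of the front stop lips, middle of the fixture, axes as the fixture. Each land ends in a lip (28 mm wide, own x = -94 to -88 of the fixture) that rises 6 mm above the land, to 30 mm above the table, so a block must be raised by more than 6 mm to be drawn out forwards
- plate_front (a point): middle of the lower front edge of the steel hold-down plate, axes as the fixture, at own x = -30 of the fixture. The plate (250 mm wide, 120 mm deep, 10 mm thick) covers the rear half of the blocks, 1 mm above them when tight, about 15 mm above them when fully loose. The nut's axis is 75 mm behind this edge
- lever (a joint): angle of the oiler's sprung lever: 0 = at rest, 0.9 rad = end of stroke (stop). Grows as the grip bar is pulled towards the oiler's own -x (towards the robot). The return spring needs 1 to 6 N at the bar, with damping of 0.25 N m s/rad; let go, it flies back
- lever_bar (a point): middle of the red round grip bar, 16 mm thick, 84 mm long, level and along the hinge line, that joins the two arms of the fork-shaped lever (arms 37 mm either side of the middle, free between them); 110 mm from the pivot, about 203 mm above the table at rest, where the lever leans 0.35 rad from the vertical to own +x; at the end of its stroke it leans 0.55 rad to own -x
- lever_pivot (a point): pivot of the lever, on the green oiler pedestal fixed to the bench (85 x 70 mm foot), 100 mm above the table; its own y axis is the hinge line, own -x the direction in which the bar is pulled (it does not move)
- tray: shallow plywood tray, open on top, loose on the table, 170 (own x) x 230 (own y) x 32 mm high, walls and floor 5 mm thick; origin under its centre. It need not be moved
- block1_center (a point): centre (half-way up) of carved wooden block 1: 110 (own x, long) x 36 (y) x 26 mm (z), about 80 g, a small dark rosette on top of the end towards its own -x. At the start it lies in the fixture pocket at own y = -99 mm with its own -x end, 56 mm of it, sticking out forwards from under the plate; absent in some starts. It can be pinched across its 36 mm width at the free end
- block2_center (a point): centre (half-way up) of carved wooden block 2: 110 (own x, long) x 36 (y) x 26 mm (z), about 80 g, a small dark rosette on top of the end towards its own -x. At the start it lies in the fixture pocket at own y = -33 mm with its own -x end, 56 mm of it, sticking out forwards from under the plate; absent in some starts. It can be pinched across its 36 mm width at the free end
- block3_center (a point): centre (half-way up) of carved wooden block 3: 110 (own x, long) x 36 (y) x 26 mm (z), about 80 g, a small dark rosette on top of the end towards its own -x. At the start it lies in the fixture pocket at own y = 33 mm with its own -x end, 56 mm of it, sticking out forwards from under the plate; absent in some starts. It can be pinched across its 36 mm width at the free end
- block4_center (a point): centre (half-way up) of carved wooden block 4: 110 (own x, long) x 36 (y) x 26 mm (z), about 80 g, a small dark rosette on top of the end towards its own -x. At the start it lies in the fixture pocket at own y = 99 mm with its own -x end, 56 mm of it, sticking out forwards from under the plate; absent in some starts. It can be pinched across its 36 mm width at the free end
- brush: bystander: a wooden-handled brush, 160 mm long; leave it alone
- screwdriver: bystander: an orange-handled screwdriver, 160 mm long; leave it alone
- sandblock: bystander: a cork sanding block, 100 x 60 x 29 mm; leave it alone
- mallet: bystander: a mallet, 260 mm long, dark head; leave it alone
- glue: bystander: a white glue bottle with orange cap, 60 mm across, 170 mm high; leave it alone
- waxjar: bystander: an amber wax jar, 70 mm across, 70 mm high; leave it alone
- offcut: bystander: a pale wood offcut, 50 x 160 x 30 mm; leave it alone
There are look-alikes about, which are no part of the job. What is shaped like the part that bears block4_center but turquoise is not meant. Leave any green look-alike of the part that bears block1_center alone.

How it is judged (in metres and radians):
On the way, in this order (a step that is already met when the one before it is completed fails the run):
1. the speed dial is turned anticlockwise to its off stop (below 0.10 rad) (value of joint dial below 0.1 rad), for 0.2 s.
2. the left-hand nut is turned clockwise until fully loose (above 3.3 rad), the dial still off (value of joint dial below 0.1 rad and value of joint clamp above 3.3 rad), for 0.2 s.
3. every block present lies flat on the floor of the tray (linear speed of each of block1, block2, block3, block4 below 0.1 m/s and x of block1_center in the frame of tray between -0.07 and 0.07 m and y of block1_center in the frame of tray between -0.11 and 0.11 m and z of each of block1_center, block2_center, block3_center, block4_center in the frame of tray below 0.028 m and angle between each of block1_center, block2_center, block3_center, block4_center's own z axis and vertical below 0.15 rad and x of block2_center in the frame of tray between -0.07 and 0.07 m and y of block2_center in the frame of tray between -0.11 and 0.11 m and x of block3_center in the frame of tray between -0.07 and 0.07 m and y of block3_center in the frame of tray between -0.11 and 0.11 m and x of block4_center in the frame of tray between -0.07 and 0.07 m and y of block4_center in the frame of tray between -0.11 and 0.11 m), for 0.3 s.
4. the oiler lever is pulled to the end of its stroke (above 0.82 rad) (value of joint lever above 0.82 rad), for 0.1 s.
5. the lever is back at rest (below 0.08 rad) (value of joint lever below 0.08 rad), for 0.2 s.
At the end, for the whole second after the job is handed in: dial off (below 0.10 rad), nut fully loose (above 3.3 rad), lever at rest (below 0.08 rad), every block present lying flat (within 0.15 rad) and still on the tray's floor inside its walls (all of step 2 and all of step 3 and value of joint lever below 0.08 rad and linear speed of each of block1, block2, block3, block4 below 0.02 m/s); the robot touches nothing.
It fails at once if a bystander (brush, screwdriver, sanding block, mallet, glue, jar, offcut) is shoved aside more than 50 mm (distance of any of brush, screwdriver, sandblock, mallet, glue, waxjar, offcut from where it was at the start of the episode above 0.05 m).
It fails at once if the oiler lever flies back (return faster than 1.4 rad/s) instead of being eased back (velocity of joint lever below -1.4 rad/s).
Of block1, block2, block3, block4 only 2 to 4 are there at a start; the rules pass over those that are not, and their reading is None.
At some moment in a run one of block1, block2, block3, block4, tray may be knocked a few centimetres aside while the robot is not near it.
It also fails if it takes over 210 s, if anything falls off the work surface, if the arm or the gripper's body presses on something with over 40 N, if the wrist force passes 120 N, or if a joint passes its speed limit or range.

### The arm

A 6-joint arm with a two-finger parallel gripper is mounted at the origin on the work surface. World frame = base frame: x ahead of the robot, y to its left, z up, the work surface at z = 0. Lengths are in mm, angles in rad, forces in N, time in s.
With the tool pointing down it reaches from about 400 to 925 mm from the base axis. Payload 12.5 kg.
Tool frame: the origin (TCP) lies midway between the tips of the shut fingers; the grasp point (between the pads) lies 19 mm behind it (env.tcp_to_grasp is the distance from the TCP to the grasp point, in mm); z points along the fingers, y is the line along which they close (so a half turn about z gives the same grasp; the last joint's range is limited). The gripper opens to 95 mm and grips with 3 to 60 N. Pads are 20 mm wide; open, the fingers measure 119 mm over their backs; the gripper's body (75 mm by 180 mm) begins 59 mm behind the grasp point.
Start: joints at [-1.316, 0.491, 1.559, -0, 1.092, -0.106], TCP at [220.663, -584.769, 214.661] pointing down, gripper open.
Joint ranges: [-3.1, 3.1], [-0.84, 2.19], [0.05, 2.79], [-1.13, 4.28], [0.06, 2.93], [-2.69, 2.69]. Speed limits (rad/s): [2.22, 2.22, 2.79, 3.14, 3.14, 3.14].

### API

Orientations are given as [roll, pitch, yaw] about the fixed x, y, z axes, in that order (R = Rz(yaw) Ry(pitch) Rx(roll)).
In Python, from cell import env gives the robot as it stands. The module is installed in compiled form; this text tells all that it offers.
- The arm moves only by the tool step_arm, never from a script. Its argument "plan" is a list that holds one entry, the list of rows, each a list of 5 numbers: the shift along the tool's x, y, z in mm, then the turn about the tool's z in degrees, then the opening, from -1 (shut) to 1 (fully open). A call has 1 to 8 rows; each row is the pose to reach, as a shift and turn from the pose commanded when the call began, along the tool's axes at that moment; what a row does not reach only later rows make up. A row lasts 1/12 s, in which the tool goes at most 41.7 mm and 7.16 degrees, less where a joint would pass 70% of its speed; a pose out of reach is approached as far as the arm can. A call with a gripper value outside its range is refused whole. The fingers move at their own pace and stop on an object; the grip force is fixed at half the most. Time passes only in rows, so rows that repeat a pose let the fingers close. It gives the time, the measured TCP pose, the force, the opening and the grip force at its end, in the units of the state.
- env.state(): the state, without advancing time (a new reading comes with each control period).
- env.read_camera(name): name is "side" or "top" or "wrist"; returns the picture (400x640x3 uint8, blue, green, red); there is no depth.
- env.get_calibration(name): a dict with "K" (3x3 intrinsics, pixels), "D" ([k1, k2, p1, p2, k3] as OpenCV has them; the pictures are not rectified), "extrinsics" (4x4, takes a point from world to camera coordinates). Camera axes: x right, y up, looking along -z (the intrinsics and any distortion apply to the point x, -y, -z); pixel columns grow to the right and rows downward; lengths in mm; the calibration is good to about 2 mm. A picture is of the moment at which its call begins: read the wrist's pose just before it. get_calibration takes no time and is no camera call; for the wrist camera it gives the pose at the moment of the call.
- env.job_done(): hands the job in; it is judged then, once.
The state is a dict: "t": time; "joints": joint angles; "qvel": joint speeds; "tau": joint torques, N m; "eef_pos": TCP position; "tcp_rot": TCP orientation; "ft_force": force on the tool from outside, world axes, zero at the start; "moment": the same for the moment, N m; "opening": opening from 0.0 (shut) to 1.0 (fully open); "grip_force": force on a finger pad.
Only numpy, scipy, OpenCV 4.12 (cv2) and the standard library are available. Lean on these libraries where they do the work, as an engineer would, in place of code of your own. Each camera call takes 0.05 s, during which the arm holds its last target. There are 200 camera calls.

## Working session

There is one attempt and no reset: what is moved stays moved. The work goes in short steps, Python scripts to look and compute and a tool call to move; the robot and the scene stay as the last step left them, time stands still between calls to the robot, and variables do not carry over. Pictures are saved under pics/ and viewed, at most 14 in all, crops included, and the job is handed in when it is done.

Besides the shell and the picture viewer there is one more tool, called after ">>>" by a JSON object that holds its "name" and its "arguments", one argument or row to a line. step_arm: Moves the arm, as the interface text tells. Its arguments: {"type":"object","properties":{"plan":{"type":"array"}},"required":["plan"]}

```bash
mkdir -p pics; cat > h.py <<'E'
import numpy as np, cv2
from cell import env
def snap(cam,name):
    im=env.read_camera(cam); cv2.imwrite(f'pics/{name}.png',im); return im
def ray(cam,u,v,cal=None):
    c=cal or env.get_calibration(cam); K=np.array(c['K'],float);D=np.array(c['D'],float);E=np.array(c['extrinsics'],float)
    p=cv2.undistortPoints(np.array([[[u,v]]],float),K,D)[0,0]
    d=E[:3,:3].T@np.array([p[0],-p[1],-1]); o=-E[:3,:3].T@E[:3,3]; return o,d
def at(cam,u,v,z,cal=None):
    o,d=ray(cam,u,v,cal); return (o+d*(z-o[2])/d[2])
def proj(cam,P,cal=None):
    c=cal or env.get_calibration(cam); K=np.array(c['K'],float);D=np.array(c['D'],float);E=np.array(c['extrinsics'],float)
    q=E[:3,:3]@np.array(P,float)+E[:3,3]; q=np.array([[q[0],-q[1],-q[2]]])
    return cv2.projectPoints(q,np.zeros(3),np.zeros(3),K,D)[0][0,0]
E
python3 - <<'E'
from h import *
for c in('top','side','wrist'):
    snap(c,c+'0'); k=env.get_calibration(c); E=np.array(k['extrinsics']); print(c,-E[:3,:3].T@E[:3,3],k['K'][0][0])
print(env.state())
E
```

```text
top [ 402.71760034   66.18378951 1253.80832192] 433.73119952281246
side [-213.59663796  837.62570734  966.96351286] 432.9471106141998
wrist [ 297.47092934 -555.39043621  384.18975127] 312.72775218706926
{'t': 0.15, 'joints': array([-1.31557684e+00,  4.91416256e-01,  1.55931632e+00, -1.20976692e-05,
        1.09168564e+00, -1.05589537e-01]), 'qvel': array([-5.41098612e-04, -9.82126212e-04, -2.01935057e-03, -1.23883026e-05,
        7.92168080e-05,  1.52583947e-03]), 'tau': array([ 2.42608228e-03, -6.12895918e+01, -2.58280885e+01,  6.92613283e-02,
        4.72869922e-02, -7.37337768e-05]), 'eef_pos': array([ 220.62430632, -584.57589719,  214.19662594]), 'tcp_rot': array([-3.14077055e+00, -7.63385095e-05,  3.60814577e-01]), 'ft_force': array([ 0.56083026, -0.16819226, -0.24098813]), 'moment': array([0.04230434, 0.01561864, 0.0159928 ]), 'grip_force': 0.0, 'opening': 1.0009293852685923}
```

View pics/top0.png

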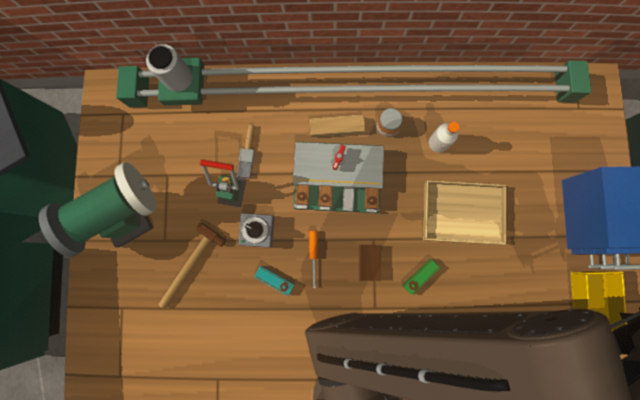

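View pics/side0.png

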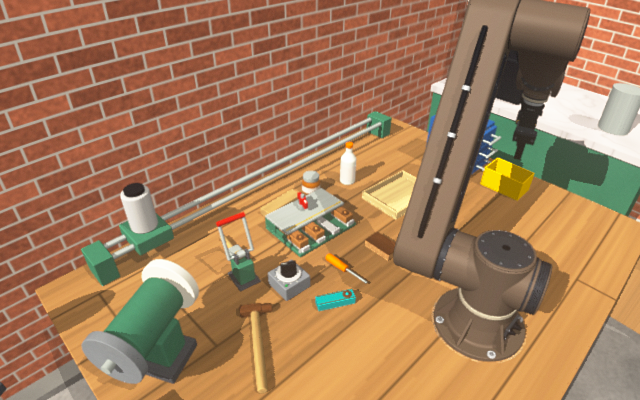

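The overview shows:
- The fixture at about (338,177), with blocks at (302,197), (325,198) and (372,200). The pocket at (349,199) looks empty.
- The dial at (255,229), the lever bar at (216,164) and the tray at (466,212).
- Look-alikes: a turquoise block at (275,280) and a green one at (422,275). Neither is wanted. The brown natural-wood blocks in the pockets are the ones meant.

I'll enlarge this area to confirm.

```bash
python3 - <<'E'
from h import *
im=cv2.imread('pics/top0.png'); cv2.imwrite('pics/c1.png',cv2.resize(im[130:255,190:390],None,fx=4,fy=4,interpolation=cv2.INTER_CUBIC))
for n,u,v,z in [('dial',255,229,87),('jigFL',292,211,14),('nut',339,157,88),('b4 ros',302,197,50),('b3',325,198,50),('b1',372,200,50),('lever',216,164,203),('trayTL',427,181,32),('trayTR',507,186,32),('trayBL',424,238,32),('trayBR',506,243,32)]:
    print(n,at('top',u,v,z).round())
E
```

```text
dial [469. 272.  87.]
jigFL [524. 178.  14.]
nut [664.  43.  88.]
b4 ros [560. 147.  50.]
b3 [556.  83.  50.]
b1 [549. -49.  50.]
lever [625. 352. 203.]
trayTL [ 604. -209.   32.]
trayTR [ 587. -440.   32.]
trayBL [ 442. -194.   32.]
trayBR [ 424. -427.   32.]
```

View pics/c1.png

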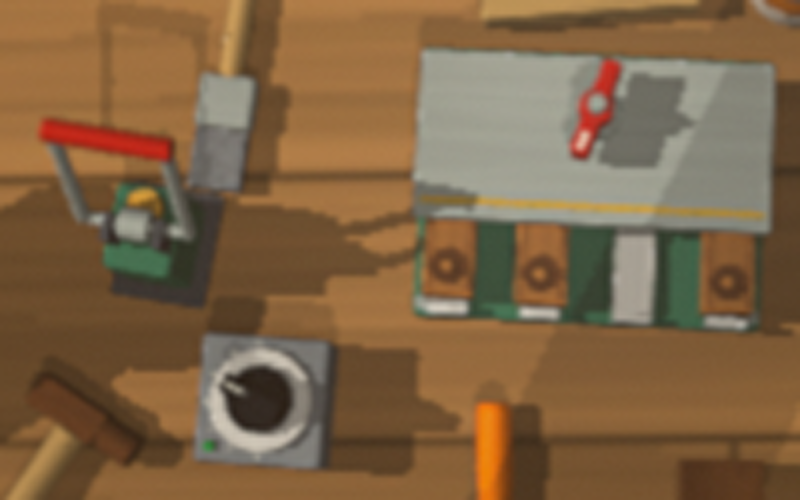

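The crop confirms it:
- The wooden blocks with rosettes are in the 1st, 2nd and 4th pockets from the left, which makes them block4, block3 and block1. Block2 is absent.
- The dial pointer points up-left, a world yaw of about 60°.

I'm setting out for the dial.

>>> {"name": "step_arm", "arguments": {
  "plan": [
    [[325,-128,-86,0,1],[325,-128,-86,0,1],[325,-128,-86,0,1],[325,-128,-86,0,1],[325,-128,-86,0,1],[325,-128,-86,0,1],[325,-128,-86,0,1],[325,-128,-86,0,1]]
  ]
}}

```text
t: 0.82
eef_pos: [461.7, -365.8, 294.8]
tcp_rot: [-3.142, 0.0, 0.361]
ft_force: [0.4, -0.3, 0.2]
opening: 0.998
grip_force: 0.0
```

```bash
cat >> h.py <<'E'
def plan(x,y,z,yaw=None,cur=None):
    "shift and turn from current pose to world TCP target"
    s=env.state(); p=s['eef_pos']; w=s['tcp_rot'][2]
    if cur: p,w=np.array(cur[:3]),cur[3]
    d=np.array([x,y,z])-p; yaw=w if yaw is None else yaw
    t=[np.cos(w)*d[0]+np.sin(w)*d[1],np.sin(w)*d[0]-np.cos(w)*d[1],-d[2],-np.degrees(yaw-w)]
    print('plan',np.round(t,1),'dist',round(np.linalg.norm(d)),'q6 end %.2f'%(np.arctan2(y,x)-yaw+np.pi/2)); return x,y,z,yaw
E
python3 - <<'E'
from h import *
print(env.state()['eef_pos'],env.state()['tcp_rot'])
a=plan(520,0,300); a=plan(469,272,230,1.05,a)
E
```

```text
[ 461.67770589 -365.80054196  294.78646831] [-3.14150958e+00  9.12623608e-05  3.60681900e-01]
plan [ 183.7 -321.7   -5.2   -0. ] dist 370 q6 end 1.21
plan [  48.3 -272.5   70.   -39.5] dist 285 q6 end 1.05
```

>>> {"name": "step_arm", "arguments": {
  "plan": [
    [[184,-322,-5,0,1],[184,-322,-5,0,1],[184,-322,-5,0,1],[184,-322,-5,0,1],[184,-322,-5,0,1],[184,-322,-5,0,1],[184,-322,-5,0,1],[184,-322,-5,0,1]]
  ]
}}

```text
t: 1.48
eef_pos: [512.9, -36.3, 298.9]
tcp_rot: [3.142, -0.0, 0.361]
ft_force: [2.1, -1.0, 0.1]
opening: 0.999
grip_force: 0.0
```

>>> {"name": "step_arm", "arguments": {
  "plan": [
    [[62,-308,70,-40,1],[62,-308,70,-40,1],[62,-308,70,-40,1],[62,-308,70,-40,1],[62,-308,70,-40,1],[62,-308,70,-40,1],[62,-308,70,-40,1],[62,-308,70,-40,1]]
  ]
}}

```text
t: 2.15
eef_pos: [461.2, 274.4, 228.0]
tcp_rot: [-3.141, 0.0, 1.061]
ft_force: [0.5, 0.8, -0.3]
opening: 0.999
grip_force: 0.0
```

```bash
python3 - <<'E'
from h import *
print(env.state()['t'],env.state()['eef_pos'],env.state()['tcp_rot'])
snap('wrist','w1'); print(proj('wrist',(469,272,87)))
c=env.get_calibration('wrist'); import json; json.dump({k:np.array(v).tolist() for k,v in c.items()},open('w1.json','w'))
E
```

```text
2.15 [461.18942688 274.41279377 227.95389541] [-3.14105272e+00  4.24488491e-04  1.06054744e+00]
[328.99383659 188.62288836]
```

View pics/w1.png

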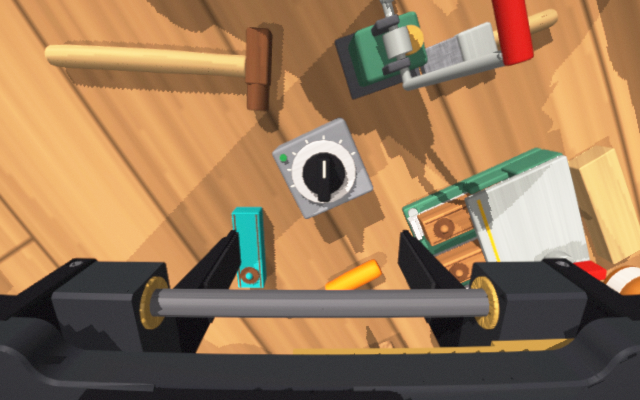

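The dial is centred near (323,174), and its white pointer line is vertical in the picture, so it lies along tool x and the yaw is right. I'll zoom in for the centre of the bar.

```bash
python3 - <<'E'
from h import *
im=cv2.imread('pics/w1.png'); cv2.imwrite('pics/c2.png',cv2.resize(im[110:225,265:380],None,fx=5,fy=5,interpolation=cv2.INTER_CUBIC))
E
```

```text
(no output)
```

View pics/c2.png

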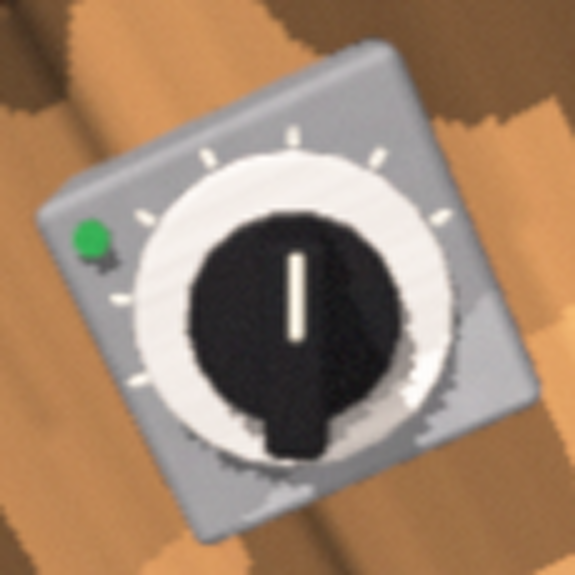

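```bash
python3 - <<'E'
from h import *; import json
c=json.load(open('w1.json'))
for z in(50,54): print(at('wrist',323.4,171.4,z,c))
print(at('wrist',265+296/5,110+341/5,95,c)) # rear end of white line
p=at('wrist',323.4,171.4,52,c); print(np.hypot(p[0],p[1]))
plan(p[0],p[1],68)
E
```

```text
[469.34688757 283.5099958   50.        ]
[469.70914944 284.26866665  54.        ]
[470.7968901  285.66629266  95.        ]
548.6799727931418
plan [ 10.2   4.8 158.9  -0. ] dist 159 q6 end 1.05
```

>>> {"name": "step_arm", "arguments": {
  "plan": [
    [[10,5,40,0,0.3],[10,5,80,0,0],[10,5,115,0,0],[10,5,145,0,0],[10,5,158,0,0],[10,5,158,0,-1],[10,5,158,0,-1],[10,5,158,0,-1]]
  ]
}}

```text
t: 2.87
eef_pos: [472.2, 278.1, 71.8]
tcp_rot: [3.141, -0.001, 1.059]
ft_force: [0.5, -0.4, -0.0]
opening: 0.496
grip_force: 0.0
```

>>> {"name": "step_arm", "arguments": {
  "plan": [
    [[0,0,0,0,-1],[0,0,0,0,-1],[0,0,0,0,-1],[0,0,0,0,-1]]
  ]
}}

```text
t: 3.2
eef_pos: [471.9, 278.1, 71.4]
tcp_rot: [3.141, -0.001, 1.059]
ft_force: [-0.7, -0.2, 0.0]
opening: 0.22
grip_force: 0.0
```

```bash
python3 - <<'E'
from h import *
s=env.state(); print(s)
E
```

```text
{'t': 3.2, 'joints': array([ 4.11919672e-01,  5.73094622e-01,  1.88758358e+00, -1.50532966e-04,
        6.79836263e-01,  9.23928858e-01]), 'qvel': array([-7.58949013e-04,  7.14478306e-03,  1.78641058e-03, -2.20654865e-04,
       -4.09106797e-04, -6.20183030e-06]), 'tau': array([-4.58358874e-03, -5.77895594e+01, -1.70012212e+01,  4.91843862e-02,
       -4.23701119e-02, -3.21982338e-05]), 'eef_pos': array([471.86043763, 278.0504686 ,  71.40181433]), 'tcp_rot': array([ 3.14086722e+00, -8.03254566e-04,  1.05890445e+00]), 'ft_force': array([-0.66486734, -0.24526638,  0.00610023]), 'moment': array([-0.00405934, -0.04966941,  0.01524486]), 'grip_force': 0.0, 'opening': 0.21980019755178792}
```

>>> {"name": "step_arm", "arguments": {
  "plan": [
    [[2,-2,1,0,-1],[2,-2,1,0,-1],[2,-2,1,0,-1],[2,-2,1,0,-1]]
  ]
}}

```text
t: 3.53
eef_pos: [470.0, 280.5, 70.2]
tcp_rot: [-3.141, 0.001, 1.059]
ft_force: [-5.0, -2.1, 8.1]
opening: 0.144
grip_force: 30.0
```

>>> {"name": "step_arm", "arguments": {
  "plan": [
    [[0,0,0,0,-1],[0,0,0,-7,-1],[0,0,0,-14,-1],[0,0,0,-21,-1],[0,0,0,-28,-1],[0,0,0,-35,-1]]
  ]
}}

```text
t: 4.03
eef_pos: [469.6, 280.6, 70.2]
tcp_rot: [-3.139, 0.0, 1.676]
ft_force: [-8.0, -0.9, 10.4]
opening: 0.143
grip_force: 30.0
```

```bash
python3 - <<'E'
from h import *
s=env.state(); print(s['t'],s['eef_pos'],s['tcp_rot'][2],s['ft_force'],s['moment'],s['opening'],s['grip_force'])
E
```

```text
4.0333 [469.58439704 280.586111    70.20969499] 1.6757384135067828 [-8.04151881 -0.91679522 10.42716737] [-0.03539732  1.28564441 -0.10176487] 0.1428543726798504 30.00383287668228
```

>>> {"name": "step_arm", "arguments": {
  "plan": [
    [[0,0,-1,-7,-1],[0,0,-1,-14,-1],[0,0,-1,-21,-1],[0,0,-1,-28,-1],[0,0,-1,-35,-1],[0,0,-1,-42,-1],[0,0,-1,-42,-1]]
  ]
}}

```text
t: 4.62
eef_pos: [469.1, 280.3, 70.3]
tcp_rot: [-3.138, -0.002, 2.411]
ft_force: [-7.4, -1.4, -1.3]
opening: 0.148
grip_force: 30.0
```

```bash
cat >> h.py <<'E'
def st():
    s=env.state(); print(round(s['t'],2),s['eef_pos'].round(1),s['tcp_rot'].round(3),s['ft_force'].round(1),s['moment'].round(2),round(s['opening'],3),round(s['grip_force'],1),s['joints'][5].round(2))
E
python3 -c "
from h import *;st()"
```

```text
4.62 [469.1 280.3  70.3] [-3.138e+00 -2.000e-03  2.411e+00] [-7.4 -1.4 -1.3] [0.02 0.94 0.01] 0.148 30.0 -0.42
```

>>> {"name": "step_arm", "arguments": {
  "plan": [
    [[0,0,0,-7,-1],[0,0,0,-14,-1],[0,0,0,-21,-1],[0,0,0,-28,-1],[0,0,0,-28,-1]]
  ]
}}

```text
t: 5.03
eef_pos: [468.9, 280.0, 70.3]
tcp_rot: [-3.139, -0.004, 2.9]
ft_force: [-7.1, -3.9, 1.0]
opening: 0.148
grip_force: 30.0
```

```bash
python3 -c "
from h import *;st()"
```

```text
5.03 [468.9 280.   70.3] [-3.139 -0.004  2.9  ] [-7.1 -3.9  1. ] [-0.34  1.07 -0.  ] 0.148 30.0 -0.91
```

>>> {"name": "step_arm", "arguments": {
  "plan": [
    [[0,0,0,-7,-1],[0,0,0,-14,-1],[0,0,0,-14,-1]]
  ]
}}

```text
t: 5.28
eef_pos: [469.2, 279.9, 70.3]
tcp_rot: [-3.14, -0.004, -3.141]
ft_force: [-5.3, -4.2, -0.7]
opening: 0.154
grip_force: 31.0
```

```bash
python3 -c "
from h import *;st()"
```

```text
5.28 [469.2 279.9  70.3] [-3.14  -0.004 -3.141] [-5.3 -4.2 -0.7] [-0.74  0.77 -0.75] 0.154 31.0 -1.15
```

Moment z jumped to -0.75 N m after about 120° of turn, so the dial is on its off stop. I'll release it and go over the nut.

>>> {"name": "step_arm", "arguments": {
  "plan": [
    [[0,0,0,2,-0.5],[0,0,0,2,0],[0,0,-15,2,0.2],[0,0,-55,2,1],[0,0,-95,2,1],[0,0,-135,2,1],[0,0,-160,2,1],[0,0,-160,2,1]]
  ]
}}

```text
t: 5.95
eef_pos: [472.5, 281.6, 236.4]
tcp_rot: [3.138, 0.008, 3.102]
ft_force: [-0.2, -0.3, 0.7]
opening: 0.662
grip_force: 0.0
```

```bash
python3 -c "
from h import *;st();s=env.state();w=s['tcp_rot'][2]%(2*np.pi);p=s['eef_pos'];a=plan(664,43,230,2.83,[*p,w])"
```

```text
5.95 [472.5 281.6 236.4] [3.138 0.008 3.102] [-0.2 -0.3  0.7] [ 0.13 -0.17  0.01] 0.662 0.0 -1.11
plan [-200.8 -230.8    6.4   15.6] dist 306 q6 end -1.19
```

>>> {"name": "step_arm", "arguments": {
  "plan": [
    [[-201,-231,6,16,1],[-201,-231,6,16,1],[-201,-231,6,16,1],[-201,-231,6,16,1],[-201,-231,6,16,1],[-201,-231,6,16,1],[-201,-231,6,16,1],[-201,-231,6,16,1]]
  ]
}}

```text
t: 6.62
eef_pos: [664.7, 37.4, 223.4]
tcp_rot: [-3.141, 0.0, 2.82]
ft_force: [0.5, 0.1, -0.5]
opening: 0.997
grip_force: 0.0
```

>>> {"name": "step_arm", "arguments": {
  "plan": [
    [[0,0,0,0,1],[0,0,0,0,1],[0,0,0,0,1]]
  ]
}}

```text
t: 6.87
eef_pos: [661.6, 42.8, 224.4]
tcp_rot: [-3.141, -0.001, 2.823]
ft_force: [0.3, -0.3, -0.6]
opening: 0.998
grip_force: 0.0
```

```bash
python3 - <<'E'
from h import *; import json
st(); c=env.get_calibration('wrist'); json.dump({k:np.array(v).tolist() for k,v in c.items()},open('w2.json','w'))
snap('wrist','w2'); print(proj('wrist',(664,43,88),c)); snap('top','top2')
a=cv2.imread('pics/top2.png')[130:255,190:390]; b=cv2.resize(a,None,fx=4,fy=4)
E
```

```text
6.87 [661.6  42.8 224.4] [-3.141e+00 -1.000e-03  2.823e+00] [ 0.3 -0.3 -0.6] [ 0.09 -0.14 -0.03] 0.998 0.0 -1.29
[319.42065139 190.52743238]
```

View pics/w2.png

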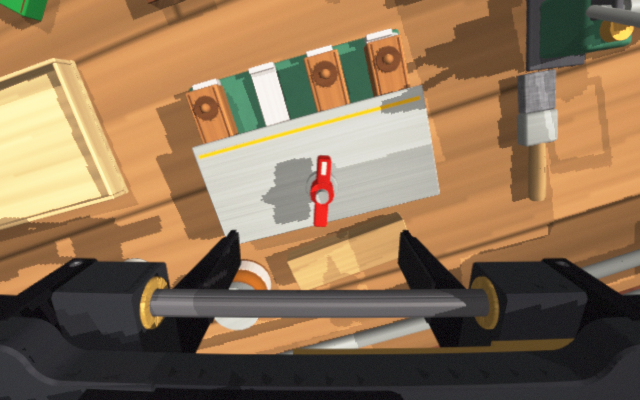

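The red nut bar runs (324,158)–(320,224) with its middle at about (322,190), tilted about 3° clockwise from tool x. The plate and the three wooden blocks are clearly in view.

```bash
python3 - <<'E'
from h import *; import json
c=json.load(open('w2.json'))
p=at('wrist',324,158,101,c);q=at('wrist',320,224,101,c); m=(p+q)/2
print(p,q,m,np.linalg.norm(p-q),np.arctan2(*(p-q)[1::-1]))
for n,u,v in [('b1',206,107),('b3',325,72),('b4',388,58)]: print(n,at('wrist',u,v,50,c))
for u,v in((193,148),(421,85),(439,194),(225,237)): print(at('wrist',u,v,72,c))
plan(m[0],m[1],70,2.77)
E
```

```text
[631.70900593  58.1814114  101.        ] [693.91787685  33.71128343 101.        ] [662.81344139  45.94634741 101.        ] 66.84856605571791 2.766828408781054
b1 [548.11556918 -46.10972445  50.        ]
b3 [555.21655898  85.05475631  50.        ]
b4 [562.29300454 150.60509852  50.        ]
[583.64089413 -68.31940013  72.        ]
[597.46909025 169.92833161  72.        ]
[712.39624071 163.13430843  72.        ]
[686.26448423 -76.13690331  72.        ]
plan [ -0.2   3.  155.    3.1] dist 155 q6 end -1.13
```

>>> {"name": "step_arm", "arguments": {
  "plan": [
    [[0,3,40,3,0.3],[0,3,80,3,-0.2],[0,3,115,3,-0.4],[0,3,145,3,-0.4],[0,3,154,3,-0.4],[0,3,154,3,-0.4],[0,3,154,3,-1],[0,3,154,3,-1]]
  ]
}}

```text
t: 7.63
eef_pos: [664.3, 44.9, 73.1]
tcp_rot: [3.141, 0.003, 2.77]
ft_force: [0.4, -0.1, 0.0]
opening: 0.496
grip_force: 0.0
```

>>> {"name": "step_arm", "arguments": {
  "plan": [
    [[0,0,0,0,-1],[0,0,0,0,-1],[0,0,0,0,-1],[0,0,0,0,-1],[0,0,0,0,-1],[0,0,0,0,-1],[0,0,0,0,-1]]
  ]
}}

```text
t: 8.22
eef_pos: [664.0, 44.8, 72.5]
tcp_rot: [3.14, 0.002, 2.769]
ft_force: [-0.9, 1.8, 7.7]
opening: 0.347
grip_force: 30.0
```

```bash
python3 -c "
from h import *;st()"
```

```text
8.22 [664.   44.8  72.5] [3.140e+00 2.000e-03 2.769e+00] [-0.9  1.8  7.7] [ 0.43 -0.1  -0.  ] 0.347 30.0 -1.23
```

>>> {"name": "step_arm", "arguments": {
  "plan": [
    [[0,0,0,4,-1],[0,0,-1,11,-1],[0,0,-1,18,-1],[0,0,-2,25,-1],[0,0,-2,25,-1]]
  ]
}}

```text
t: 8.63
eef_pos: [664.1, 44.8, 74.2]
tcp_rot: [3.14, 0.002, 2.327]
ft_force: [0.3, 1.9, 7.7]
opening: 0.344
grip_force: 30.0
```

```bash
python3 -c "
from h import *;st()"
```

```text
8.63 [664.1  44.8  74.2] [3.140e+00 2.000e-03 2.327e+00] [0.3 1.9 7.7] [ 0.52 -0.18 -0.09] 0.344 30.0 -0.79
```

The opening is 33 mm rather than 14 mm, so the pads may be on a hub. I'll look before going on.

```bash
python3 - <<'E'
from h import *
a=snap('wrist','w3'); b=cv2.imread('pics/w2.png')
x=cv2.resize(a[100:400,120:520],None,fx=1,fy=1); y=cv2.resize(b[140:240,270:370],(300,300),interpolation=cv2.INTER_CUBIC)
cv2.imwrite('pics/c3.png',np.hstack([x,y]))
E
```

```text
(no output)
```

View pics/c3.png

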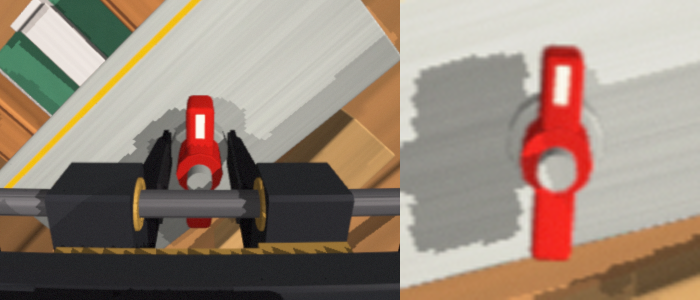

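The bar followed the tool: it is still in line after 25°. The pads hold the nut's round hub, which is fine, so I'll continue clockwise.

>>> {"name": "step_arm", "arguments": {
  "plan": [
    [[0,0,-1,7,-1],[0,0,-1,14,-1],[0,0,-2,21,-1],[0,0,-2,28,-1],[0,0,-3,35,-1],[0,0,-3,42,-1],[0,0,-4,49,-1],[0,0,-4,56,-1]]
  ]
}}

```text
t: 9.35
eef_pos: [664.2, 44.8, 78.0]
tcp_rot: [3.139, -0.001, 1.354]
ft_force: [-1.2, 3.3, 10.9]
opening: 0.344
grip_force: 30.0
```

```bash
python3 -c "
from h import *;st()"
```

```text
9.35 [664.2  44.8  78. ] [ 3.139e+00 -1.000e-03  1.354e+00] [-1.2  3.3 10.9] [ 0.48 -0.12  0.31] 0.344 30.0 0.19
```

>>> {"name": "step_arm", "arguments": {
  "plan": [
    [[0,0,-1,7,-1],[0,0,-1,14,-1],[0,0,-2,21,-1],[0,0,-2,28,-1],[0,0,-3,35,-1],[0,0,-3,42,-1],[0,0,-4,49,-1],[0,0,-4,56,-1]]
  ]
}}

```text
t: 10.02
eef_pos: [664.3, 44.7, 82.0]
tcp_rot: [3.141, -0.003, 0.376]
ft_force: [1.8, 2.4, 9.6]
opening: 0.344
grip_force: 30.0
```

```bash
python3 -c "
from h import *;st()"
```

```text
10.02 [664.3  44.7  82. ] [ 3.141e+00 -3.000e-03  3.760e-01] [1.8 2.4 9.6] [ 0.39 -0.18  0.25] 0.344 30.0 1.16
```

>>> {"name": "step_arm", "arguments": {
  "plan": [
    [[0,0,-1,7,-1],[0,0,-1,14,-1],[0,0,-2,21,-1],[0,0,-2,28,-1],[0,0,-2,28,-1]]
  ]
}}

```text
t: 10.43
eef_pos: [664.2, 44.7, 84.1]
tcp_rot: [-3.141, -0.003, -0.115]
ft_force: [2.3, 1.3, 5.5]
opening: 0.342
grip_force: 30.0
```

```bash
python3 -c "
from h import *;st()"
```

```text
10.43 [664.2  44.7  84.1] [-3.141e+00 -3.000e-03 -1.150e-01] [2.3 1.3 5.5] [ 0.35 -0.31 -0.14] 0.342 30.0 1.65
```

>>> {"name": "step_arm", "arguments": {
  "plan": [
    [[0,0,-1,7,-1],[0,0,-1,14,-1],[0,0,-1,14,-1]]
  ]
}}

```text
t: 10.68
eef_pos: [664.2, 44.6, 85.0]
tcp_rot: [-3.141, -0.003, -0.359]
ft_force: [2.1, 1.1, 5.1]
opening: 0.344
grip_force: 30.0
```

```bash
python3 -c "
from h import *;st()"
```

```text
10.68 [664.2  44.6  85. ] [-3.141e+00 -3.000e-03 -3.590e-01] [2.1 1.1 5.1] [ 0.26 -0.27 -0.07] 0.344 30.0 1.9
```

>>> {"name": "step_arm", "arguments": {
  "plan": [
    [[0,0,-1,7,-1],[0,0,-1,14,-1],[0,0,-1,14,-1]]
  ]
}}

```text
t: 10.93
eef_pos: [663.6, 45.0, 85.4]
tcp_rot: [-3.141, -0.001, -0.602]
ft_force: [0.8, 3.4, 3.2]
opening: 0.344
grip_force: 30.0
```

```bash
python3 -c "
from h import *;st()"
```

```text
10.93 [663.6  45.   85.4] [-3.141e+00 -1.000e-03 -6.020e-01] [0.8 3.4 3.2] [ 0.8  -0.2  -0.11] 0.344 30.0 2.14
```

>>> {"name": "step_arm", "arguments": {
  "plan": [
    [[0,0,0,7,-1],[0,0,0,14,-1],[0,0,0,14,-1]]
  ]
}}

```text
t: 11.18
eef_pos: [663.7, 45.1, 85.6]
tcp_rot: [-3.14, -0.0, -0.844]
ft_force: [0.0, 4.6, 3.4]
opening: 0.341
grip_force: 30.0
```

```bash
python3 - <<'E'
from h import *
st(); a=snap('wrist','w4'); cv2.imwrite('pics/c4.png',a[100:400,120:520])
E
```

```text
11.18 [663.7  45.1  85.6] [-3.14  -0.    -0.844] [0.  4.6 3.4] [ 1.09 -0.03 -0.08] 0.341 30.0 2.38
```

View pics/c4.png

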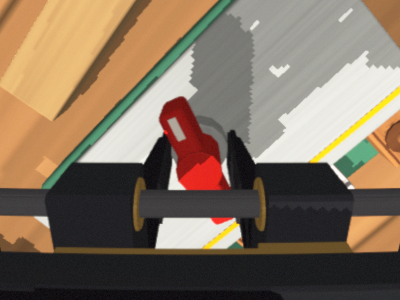

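The bar now lags the tool by about 25°, so the grip has slipped, either at the stop or before it. I'll release, rise and measure the plate's lift and the bar's angle.

>>> {"name": "step_arm", "arguments": {
  "plan": [
    [[0,0,0,0,0],[0,0,0,0,0],[0,0,-10,0,0],[0,0,-50,0,1],[0,0,-90,0,1],[0,0,-130,-7,1],[0,0,-140,-14,1],[0,0,-140,-21,1]]
  ]
}}

```text
t: 11.9
eef_pos: [664.4, 44.2, 229.9]
tcp_rot: [-3.139, -0.006, -0.469]
ft_force: [0.3, 0.2, -0.5]
opening: 0.793
grip_force: 0.0
```

>>> {"name": "step_arm", "arguments": {
  "plan": [
    [[0,0,0,0,1],[0,0,0,0,1],[0,0,0,0,1]]
  ]
}}

```text
t: 12.15
eef_pos: [663.0, 44.4, 224.3]
tcp_rot: [3.141, 0.001, -0.48]
ft_force: [0.5, 0.8, 0.3]
opening: 0.979
grip_force: 0.0
```

```bash
python3 - <<'E'
from h import *; import json
st(); c=env.get_calibration('wrist'); json.dump({k:np.array(v).tolist() for k,v in c.items()},open('w5.json','w'))
im=snap('wrist','w5').astype(int); s=snap('side','side5')
m=(im[...,2]>110)&(im[...,1]<70)&(im[...,0]<70); 
n,l,stt,cen=cv2.connectedComponentsWithStats(m.astype(np.uint8)); 
for i in range(1,n):
    if stt[i,4]>60: print(stt[i],cen[i])
# side comparison: yellow line & red nut via template match
a=cv2.imread('pics/side0.png')
P={'plate FL':(597,170,61),'plate FR':(584,-68,61),'nut':(664,45,95)}
for k,p in P.items():
    q0=proj('side',p); q1=proj('side',np.array(p)+[0,0,14])
    x,y=q0.round().astype(int); t=a[y-8:y+9,x-8:x+9]
    r=cv2.matchTemplate(s[y-25:y+26,x-25:x+26],t,cv2.TM_CCOEFF_NORMED); _,v,_,loc=cv2.minMaxLoc(r)
    print(k,q0,q1-q0,'found shift',np.array(loc)-17,v)
cv2.imwrite('pics/c5.png',np.hstack([cv2.resize(i[170:260,250:370],(400,300),interpolation=cv2.INTER_CUBIC) for i in(a,s)]))
E
```

```text
12.15 [663.   44.4 224.3] [ 3.141e+00  1.000e-03 -4.800e-01] [0.5 0.8 0.3] [ 0.11  0.07 -0.01] 0.979 0.0 2.02
[ 307  155   23   73 1009] [318.10703667 193.65609514]
plate FL [287.81360819 232.61421272] [-0.16355811 -3.34610633] found shift [-1 -2] 0.8156048655509949
plate FR [341.75290576 203.15998799] [ 0.15550726 -3.22913854] found shift [ 0 -3] 0.8349032402038574
nut [302.13682657 198.8840511 ] [-0.06816116 -3.34210094] found shift [ 0 -3] 0.6760054230690002
```

View pics/c5.png

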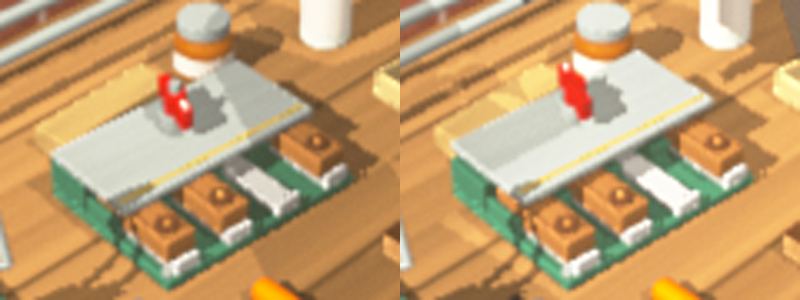

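The plate has clearly lifted, by about 3 px or roughly 13 mm. I'll get the bar angle, then do a push test against the stop with the bar's end gripped.

```bash
python3 - <<'E'
from h import *; import json
c=json.load(open('w5.json')); im=cv2.imread('pics/w5.png').astype(int)
m=(im[...,2]>110)&(im[...,1]<70)&(im[...,0]<70)
for v in range(155,229,6): 
    x=np.where(m[v])[0]; print(v,x.min(),x.max(),end='; ')
u=lambda v:np.where(m[v])[0]
p=at('wrist',u(158).mean(),156,115,c);q=at('wrist',u(222).mean(),222,115,c)
print(); print(p,q,np.linalg.norm(p-q),np.arctan2(*(p-q)[1::-1]))
cv2.imwrite('pics/x.png',im)
w=np.arctan2(*(p-q)[1::-1]); e=np.array([664,45])+27*np.array([np.cos(w),np.sin(w)]); plan(e[0],e[1],86,w)
E
```

```text
155 312 320; 161 309 322; 167 310 323; 173 310 323; 179 311 324; 185 308 326; 191 307 329; 197 307 329; 203 311 325; 209 313 325; 215 314 326; 221 314 326; 227 315 325; 
[697.8862257   30.27474652 115.        ] [639.68790394  55.4561725  115.        ] 63.412529289571125 -0.40836020006430335
plan [ 27.5  -2.8 138.1  -4.1] dist 141 q6 end 2.03[ WARN:0@0.296] global loadsave.cpp:1063 imwrite_ Unsupported depth image for selected encoder is fallbacked to CV_8U.
```

>>> {"name": "step_arm", "arguments": {
  "plan": [
    [[27,-3,30,-4,0],[27,-3,65,-4,-0.3],[27,-3,100,-4,-0.4],[27,-3,130,-4,-0.4],[27,-3,138,-4,-0.4],[27,-3,138,-4,-0.6],[27,-3,138,-4,-1],[27,-3,138,-4,-1]]
  ]
}}

```text
t: 12.92
eef_pos: [689.7, 34.8, 88.9]
tcp_rot: [-3.141, -0.003, -0.407]
ft_force: [-0.6, -0.5, 0.7]
opening: 0.493
grip_force: 0.0
```

>>> {"name": "step_arm", "arguments": {
  "plan": [
    [[0,0,0,0,-1],[0,0,0,0,-1],[0,0,0,0,-1],[0,0,0,0,-1],[0,0,0,0,-1],[0,0,0,0,-1],[0,0,0,0,-1],[0,0,0,0,-1]]
  ]
}}

```text
t: 13.58
eef_pos: [688.7, 34.4, 87.2]
tcp_rot: [3.141, -0.0, -0.407]
ft_force: [-2.3, -4.9, 5.5]
opening: 0.143
grip_force: 30.0
```

```bash
python3 -c "
from h import *;st()"
```

```text
13.58 [688.7  34.4  87.2] [ 3.141 -0.    -0.407] [-2.3 -4.9  5.5] [-0.7   0.46  0.26] 0.143 30.0 1.93
```

>>> {"name": "step_arm", "arguments": {
  "plan": [
    [[0,2,0,4,-1],[0,3,0,6,-1],[0,3,0,6,-1]]
  ]
}}

```text
t: 13.83
eef_pos: [688.1, 33.7, 87.3]
tcp_rot: [-3.139, -0.001, -0.513]
ft_force: [0.6, 8.8, 4.9]
opening: 0.155
grip_force: 32.1
```

```bash
python3 -c "
from h import *;st()"
```

```text
13.83 [688.1  33.7  87.3] [-3.139e+00 -1.000e-03 -5.130e-01] [0.6 8.8 4.9] [ 1.32 -0.13  0.82] 0.155 32.1 2.03
```

With 3 mm of push the bar barely moved, the force swung by 14 N and the moment rose to 0.8 N m. That is the loose stop, so the nut is fully loose (about 1 N m of torque against 0.15 N m of friction). I'll release and go above block 1.

>>> {"name": "step_arm", "arguments": {
  "plan": [
    [[0,-1,0,-3,-0.5],[0,-1,0,-3,0],[0,-1,0,-3,0],[0,-1,-30,-3,0],[0,-1,-70,-3,0.1],[0,-1,-110,-3,0.1],[0,-1,-110,-3,0.1]]
  ]
}}

```text
t: 14.42
eef_pos: [690.6, 32.9, 204.9]
tcp_rot: [-3.137, -0.01, -0.461]
ft_force: [1.2, 0.4, 0.3]
opening: 0.539
grip_force: 0.0
```

```bash
python3 -c "
from h import *;st();plan(520,-45,190,-0.057)"
```

```text
14.42 [690.6  32.9 204.9] [-3.137 -0.01  -0.461] [1.2 0.4 0.3] [ 0.05 -0.02 -0.  ] 0.539 0.0 1.98
plan [-118.1  145.7   14.9  -23.2] dist 188 q6 end 1.54
```

>>> {"name": "step_arm", "arguments": {
  "plan": [
    [[-118,146,0,-7,0.1],[-118,146,0,-14,0.1],[-118,146,0,-23,0.1],[-118,146,0,-23,0.1],[-118,146,0,-23,0.1],[-118,146,0,-23,0.1],[-118,146,0,-23,0.1],[-118,146,0,-23,0.1]]
  ]
}}

```text
t: 15.08
eef_pos: [518.3, -45.6, 196.9]
tcp_rot: [3.142, -0.001, -0.059]
ft_force: [0.6, 0.0, 1.0]
opening: 0.549
grip_force: 0.0
```

```bash
python3 - <<'E'
from h import *; import json
st(); c=env.get_calibration('wrist'); json.dump({k:np.array(v).tolist() for k,v in c.items()},open('w6.json','w'))
snap('wrist','w6')
E
```

```text
15.08 [518.3 -45.6 196.9] [ 3.142e+00 -1.000e-03 -5.900e-02] [0.6 0.  1. ] [-0.    0.05 -0.05] 0.549 0.0 1.42
```

View pics/w6.png

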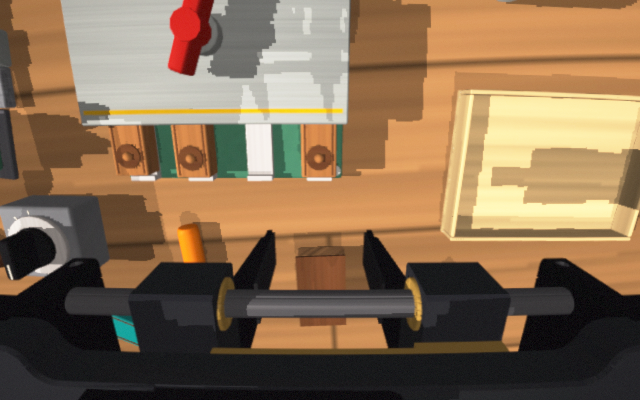

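The picture shows block 1's rosette at (319,157), block 3's at (190,157), block 4's at (128,156), and the tray's near-left inner corner at (455,230). The blocks are in line with the tool.

```bash
python3 - <<'E'
from h import *; import json
c=json.load(open('w6.json'))
for n,u,v in [('b1',319,157),('b3',190,157),('b4',128,156)]: print(n,at('wrist',u,v,50,c))
for u,v in [(303,178),(334,178),(303,130),(337,130)]: print(at('wrist',u,v,50,c))
for u,v in [(458,92),(442,238),(636,240)]: print('tray',at('wrist',u,v,32,c))
plan(549,-47,24,-0.057)
E
```

```text
b1 [549.29323486 -46.94394078  50.        ]
b3 [557.50947141  85.25401482  50.        ]
b4 [562.87580475 150.48862632  50.        ]
[528.40880822 -29.0601469   50.        ]
[526.49800723 -61.18591846  50.        ]
[577.23335573 -32.65585695  50.        ]
[575.22457708 -66.43352228  50.        ]
tray [ 605.5393895 -193.519716    32.       ]
tray [ 443.05816114 -185.03437967   32.        ]
tray [ 423.23718174 -431.56395302   32.        ]
plan [ 3.060e+01 -2.000e-01  1.727e+02 -1.000e-01] dist 175 q6 end 1.54
```

>>> {"name": "step_arm", "arguments": {
  "plan": [
    [[30,0,30,1,0.1],[30,0,70,1,0.1],[30,0,105,1,0.1],[30,0,135,1,0.1],[30,0,160,1,0.1],[30,0,173,1,0.1],[30,0,173,1,0.1],[30,0,173,1,-1]]
  ]
}}

```text
t: 15.8
eef_pos: [547.8, -46.9, 23.0]
tcp_rot: [-3.141, 0.001, -0.075]
ft_force: [-0.5, -0.5, 0.3]
opening: 0.524
grip_force: 0.0
```

>>> {"name": "step_arm", "arguments": {
  "plan": [
    [[0,0,0,0,-1],[0,0,0,0,-1],[0,0,0,0,-1],[0,0,0,0,-1],[0,0,0,0,-1]]
  ]
}}

```text
t: 16.22
eef_pos: [548.2, -47.1, 24.9]
tcp_rot: [3.141, -0.003, -0.075]
ft_force: [1.6, 5.3, 6.4]
opening: 0.38
grip_force: 29.8
```

```bash
python3 -c "
from h import *;st()"
```

```text
16.22 [548.2 -47.1  24.9] [ 3.141e+00 -3.000e-03 -7.500e-02] [1.6 5.3 6.4] [ 0.91 -0.34  0.24] 0.38 29.8 1.44
```

>>> {"name": "step_arm", "arguments": {
  "plan": [
    [[0,0,-5,0,-1],[0,0,-10,0,-1],[0,0,-10,0,-1],[-15,0,-10,0,-1],[-35,0,-10,0,-1],[-55,0,-10,0,-1],[-72,0,-10,0,-1],[-75,0,-30,0,-1]]
  ]
}}

```text
t: 16.88
eef_pos: [468.6, -41.3, 51.9]
tcp_rot: [-3.141, 0.007, -0.076]
ft_force: [-0.1, -0.2, -1.6]
opening: 0.379
grip_force: 29.7
```

>>> {"name": "step_arm", "arguments": {
  "plan": [
    [[0,0,-40,0,-1],[0,0,-80,0,-1],[0,30,-80,0,-1],[0,70,-80,0,-1],[0,110,-80,0,-1],[0,150,-80,0,-1],[0,180,-80,0,-1],[0,180,-80,0,-1]]
  ]
}}

```text
t: 17.55
eef_pos: [458.8, -226.2, 134.0]
tcp_rot: [3.14, -0.002, -0.08]
ft_force: [0.1, 0.4, -1.2]
opening: 0.38
grip_force: 29.7
```

>>> {"name": "step_arm", "arguments": {
  "plan": [
    [[0,40,0,0,-1],[0,80,0,0,-1],[0,80,0,0,-1],[0,80,0,0,-1]]
  ]
}}

```text
t: 17.88
eef_pos: [452.4, -302.3, 133.7]
tcp_rot: [3.141, 0.0, -0.078]
ft_force: [0.4, -0.7, -0.7]
opening: 0.382
grip_force: 29.7
```

```bash
python3 - <<'E'
from h import *; import json
st(); c=env.get_calibration('wrist'); json.dump({k:np.array(v).tolist() for k,v in c.items()},open('w7.json','w'))
a=snap('wrist','w7')
b=snap('top','top7'); b=cv2.resize(b[130:250,280:520],(640,320),interpolation=cv2.INTER_CUBIC); cv2.imwrite('pics/c7.png',np.vstack([a[:280],b]))
E
```

```text
17.88 [ 452.4 -302.3  133.7] [ 3.141  0.    -0.078] [ 0.4 -0.7 -0.7] [ 0.04  0.05 -0.01] 0.382 29.7 0.94
```

View pics/c7.png

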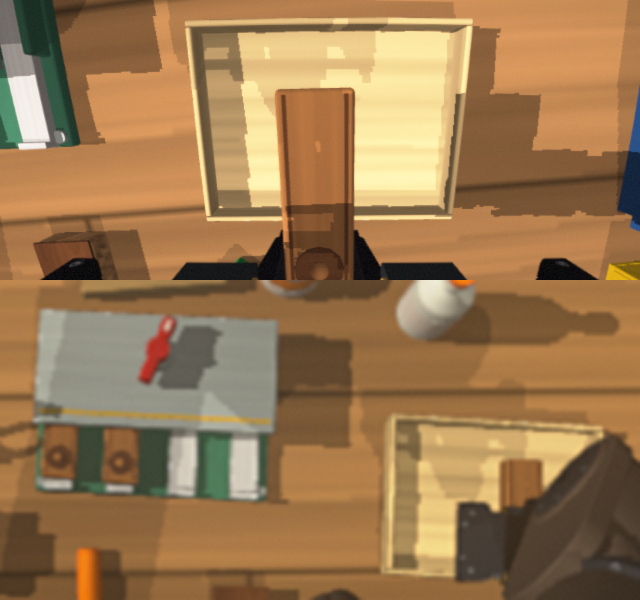

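The block is held level. In the wrist view the tray rim corners are at (188,22), (471,20), (209,217) and (450,217).

```bash
python3 - <<'E'
from h import *; import json
c=json.load(open('w7.json'))
P=[at('wrist',u,v,32,c) for u,v in [(188,22),(471,20),(207,218),(452,218)]]
for p in P: print(p.round(1))
m=np.mean(P,0); d=P[0]+P[2]-P[1]-P[3]; w=np.arctan2(-d[0],d[1]); print('centre',m.round(1),'yaw',w)
X=np.array([np.cos(w),np.sin(w)]);Y=np.array([-X[1],X[0]])
for oy in(-66,0,66):
    g=m[:2]-34*X+oy*Y; print(oy,g.round(1)); plan(g[0],g[1],9)
E
```

```text
[ 606.4 -210.    32. ]
[ 590.6 -433.7   32. ]
[ 442.  -196.5   32. ]
[ 424.1 -424.1   32. ]
centre [ 515.8 -316.1   32. ] yaw -0.07467158795665432
-66 [ 476.9 -379.4]
plan [ 30.3  77.  124.7  -0. ] dist 150 q6 end 0.97
0 [ 481.9 -313.5]
plan [ 30.2  11.  124.7  -0. ] dist 129 q6 end 1.07
66 [ 486.8 -247.7]
plan [ 30.1 -55.  124.7  -0. ] dist 140 q6 end 1.18
```

>>> {"name": "step_arm", "arguments": {
  "plan": [
    [[15,35,0,0,-1],[30,77,0,0,-1],[30,77,30,0,-1],[30,77,70,0,-1],[30,77,100,0,-1],[30,77,118,0,-1],[30,77,126,0,-1],[30,77,126,0,-1]]
  ]
}}

```text
t: 18.65
eef_pos: [477.1, -378.4, 7.0]
tcp_rot: [-3.14, 0.002, -0.074]
ft_force: [0.6, -0.4, -1.4]
opening: 0.381
grip_force: 29.9
```

>>> {"name": "step_arm", "arguments": {
  "plan": [
    [[0,0,0,0,-1],[0,0,0,0,-0.05],[0,0,0,0,0.05],[0,0,0,0,0.05],[0,0,0,0,0.05]]
  ]
}}

```text
t: 19.07
eef_pos: [477.3, -380.1, 8.4]
tcp_rot: [3.141, -0.001, -0.075]
ft_force: [0.1, -0.8, -0.4]
opening: 0.519
grip_force: 0.0
```

```bash
python3 -c "
from h import *;st()"
```

```text
19.07 [ 477.3 -380.1    8.4] [ 3.141e+00 -1.000e-03 -7.500e-02] [ 0.1 -0.8 -0.4] [ 0.03  0.08 -0.02] 0.519 0.0 0.87
```

>>> {"name": "step_arm", "arguments": {
  "plan": [
    [[0,0,-10,0,0.05],[0,0,-50,0,0.1],[0,0,-90,0,0.1],[0,0,-130,0,0.1],[0,0,-160,0,0.1],[0,0,-160,0,0.1]]
  ]
}}

```text
t: 19.57
eef_pos: [478.7, -381.5, 175.2]
tcp_rot: [3.135, -0.008, -0.075]
ft_force: [-0.1, 0.0, 1.3]
opening: 0.552
grip_force: 0.0
```

```bash
python3 -c "
from h import *;st();a=plan(520,-50,185,-0.075);a=plan(530,84,185,-0.075,a)"
```

```text
19.57 [ 478.7 -381.5  175.2] [ 3.135 -0.008 -0.075] [-0.1  0.   1.3] [ 0.02 -0.03 -0.  ] 0.552 0.0 0.87
plan [  16.2 -333.7   -9.8   -0. ] dist 334 q6 end 1.55
plan [-1.000e-01 -1.344e+02  0.000e+00 -0.000e+00] dist 134 q6 end 1.80
```

>>> {"name": "step_arm", "arguments": {
  "plan": [
    [[8,-170,-10,0,0.1],[16,-330,-10,0,0.1],[16,-330,-10,0,0.1],[16,-330,-10,0,0.1],[16,-330,-10,0,0.1],[16,-330,-10,0,0.1],[16,-330,-10,0,0.1],[16,-330,-10,0,0.1]]
  ]
}}

```text
t: 20.23
eef_pos: [517.6, -49.9, 178.3]
tcp_rot: [3.142, -0.0, -0.076]
ft_force: [0.9, 0.3, 0.4]
opening: 0.551
grip_force: 0.0
```

>>> {"name": "step_arm", "arguments": {
  "plan": [
    [[0,-140,-10,0,0.1],[0,-140,-10,0,0.1],[0,-140,-10,0,0.1],[0,-140,-10,0,0.1],[0,-140,-10,0,0.1],[0,-140,-10,0,0.1]]
  ]
}}

```text
t: 20.73
eef_pos: [528.2, 88.1, 188.0]
tcp_rot: [3.141, -0.0, -0.073]
ft_force: [0.5, -0.4, 1.2]
opening: 0.545
grip_force: 0.0
```

```bash
cat >> h.py <<'E'
def find(cam,P,tpl,r=70):
    "template match near projected point; world position at same height"
    c=env.get_calibration(cam); im=env.read_camera(cam); q=proj(cam,P,c).round().astype(int)
    x0,y0=max(q[0]-r,0),max(q[1]-r,0); R=cv2.matchTemplate(im[y0:q[1]+r,x0:q[0]+r],tpl,cv2.TM_CCOEFF_NORMED); _,v,_,l=cv2.minMaxLoc(R)
    u=(x0+l[0]+tpl.shape[1]/2-.5,y0+l[1]+tpl.shape[0]/2-.5); w=at(cam,*u,P[2],c); print('find',u,w.round(1),round(v,2)); return w,im
E
python3 - <<'E'
from h import *
st(); t=cv2.imread('pics/w6.png')[130:178,172:212]
# offset of template centre from rosette
w,im=find('wrist',(557.5,85.3,50),t); cv2.imwrite('pics/w8.png',im)
w,im=find('wrist',(563,150.5,50),cv2.imread('pics/w6.png')[130:178,110:150])
t=cv2.imread('pics/w6.png')[130:178,300:340]
plan(557,85,24,-0.075)
E
```

```text
20.73 [528.2  88.1 188. ] [ 3.141 -0.    -0.073] [ 0.5 -0.4  1.2] [ 0.01 -0.01  0.06] 0.545 0.0 1.69
find (np.float64(321.5), np.float64(156.5)) [560.8  83.7  50. ] 0.71
find (np.float64(255.5), np.float64(157.5)) [564.8 148.   50. ] 0.8
plan [ 2.870e+01 -5.000e-01  1.638e+02 -1.000e-01] dist 166 q6 end 1.80
```

>>> {"name": "step_arm", "arguments": {
  "plan": [
    [[28,0,30,0,0.1],[28,0,70,0,0.1],[28,0,105,0,0.1],[28,0,135,0,0.1],[28,0,155,0,0.1],[28,0,165,0,0.1],[28,0,165,0,0.1],[28,0,165,0,-1]]
  ]
}}

```text
t: 21.5
eef_pos: [556.7, 84.6, 23.2]
tcp_rot: [3.141, -0.0, -0.077]
ft_force: [0.2, 0.6, -0.1]
opening: 0.521
grip_force: 0.0
```

>>> {"name": "step_arm", "arguments": {
  "plan": [
    [[0,0,0,0,-1],[0,0,0,0,-1],[0,0,0,0,-1],[0,0,0,0,-1],[0,0,0,0,-1]]
  ]
}}

```text
t: 21.92
eef_pos: [557.1, 85.2, 24.2]
tcp_rot: [3.142, -0.002, -0.075]
ft_force: [-0.6, -2.4, 7.2]
opening: 0.375
grip_force: 30.0
```

```bash
python3 -c "
from h import *;st()"
```

```text
21.92 [557.1  85.2  24.2] [ 3.142e+00 -2.000e-03 -7.500e-02] [-0.6 -2.4  7.2] [-0.47  0.18 -0.05] 0.375 30.0 1.68
```

>>> {"name": "step_arm", "arguments": {
  "plan": [
    [[0,0,-5,0,-1],[0,0,-10,0,-1],[0,0,-10,0,-1],[-15,0,-10,0,-1],[-35,0,-10,0,-1],[-55,0,-10,0,-1],[-72,0,-10,0,-1],[-75,0,-30,0,-1]]
  ]
}}

```text
t: 22.58
eef_pos: [477.5, 91.2, 50.8]
tcp_rot: [3.141, 0.007, -0.075]
ft_force: [-0.4, 0.2, -1.2]
opening: 0.378
grip_force: 30.0
```

```bash
python3 -c "
from h import *;st()"
```

```text
22.58 [477.5  91.2  50.8] [ 3.141  0.007 -0.075] [-0.4  0.2 -1.2] [0.02 0.08 0.03] 0.378 30.0 1.7
```

>>> {"name": "step_arm", "arguments": {
  "plan": [
    [[0,0,-40,0,-1],[0,20,-80,0,-1],[0,60,-82,0,-1],[5,100,-82,0,-1],[10,140,-82,0,-1],[10,180,-82,0,-1],[10,220,-82,0,-1],[10,240,-82,0,-1]]
  ]
}}

```text
t: 23.25
eef_pos: [473.2, -152.5, 135.1]
tcp_rot: [3.141, -0.001, -0.077]
ft_force: [0.4, -0.4, -1.3]
opening: 0.377
grip_force: 30.0
```

>>> {"name": "step_arm", "arguments": {
  "plan": [
    [[0,40,0,0,-1],[0,80,0,0,-1],[0,120,0,0,-1],[0,155,0,0,-1],[0,155,0,0,-1],[0,155,0,0,-1]]
  ]
}}

```text
t: 23.75
eef_pos: [461.3, -305.0, 134.7]
tcp_rot: [-3.142, 0.0, -0.078]
ft_force: [-0.0, 0.5, -0.3]
opening: 0.38
grip_force: 30.0
```

```bash
python3 - <<'E'
from h import *
st(); w7=cv2.imread('pics/w7.png')
for n,(u,v),P in [('TL',(195,35),(606,-210,32)),('BL',(209,214),(442,-196.5,32))]:
    t=w7[max(v-25,0):v+25,u-25:u+25]
    w,im=find('wrist',P,t)
cv2.imwrite('pics/w9.png',im)
plan(481.9,-313.5,8,-0.075)
E
```

```text
23.75 [ 461.3 -305.   134.7] [-3.142  0.    -0.078] [-0.   0.5 -0.3] [ 0.03  0.06 -0.04] 0.38 30.0 0.95
find (np.float64(193.5), 47.5) [ 596.4 -213.3   32. ] 0.86
find (np.float64(209.5), np.float64(221.5)) [ 446.8 -199.1   32. ] 0.98
plan [ 21.1   9.  126.8  -0. ] dist 129 q6 end 1.07
```

View pics/w9.png

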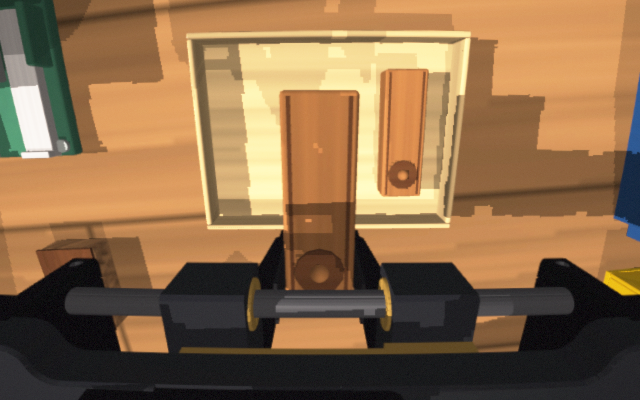

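The tray is unmoved, and block 1 lies flat on the right at (402,135). The held block is over the middle, so I'll lower it at the planned spot.

>>> {"name": "step_arm", "arguments": {
  "plan": [
    [[10,6,0,0,-1],[21,9,20,0,-1],[21,9,60,0,-1],[21,9,95,0,-1],[21,9,118,0,-1],[21,9,127,0,-1],[21,9,127,0,-1]]
  ]
}}

```text
t: 24.43
eef_pos: [481.8, -312.3, 7.0]
tcp_rot: [-3.14, 0.002, -0.074]
ft_force: [0.3, 0.8, -0.3]
opening: 0.38
grip_force: 30.0
```

>>> {"name": "step_arm", "arguments": {
  "plan": [
    [[0,0,0,0,-1],[0,0,0,0,-0.05],[0,0,0,0,0.02],[0,0,0,0,0.02],[0,0,0,0,0.02]]
  ]
}}

```text
t: 24.85
eef_pos: [482.3, -314.2, 8.4]
tcp_rot: [3.141, -0.001, -0.075]
ft_force: [0.1, 0.0, 0.6]
opening: 0.505
grip_force: 0.0
```

>>> {"name": "step_arm", "arguments": {
  "plan": [
    [[0,0,-10,0,0.02],[0,0,-50,0,0.1],[0,0,-90,0,0.1],[0,0,-130,0,0.1],[0,0,-165,0,0.1],[0,0,-170,0,0.1]]
  ]
}}

```text
t: 25.35
eef_pos: [483.6, -315.3, 184.8]
tcp_rot: [3.136, -0.008, -0.075]
ft_force: [-0.2, 0.1, 0.8]
opening: 0.549
grip_force: 0.0
```

```bash
python3 -c "
from h import *;st();plan(534,149,185,-0.075)"
```

```text
25.35 [ 483.6 -315.3  184.8] [ 3.136 -0.008 -0.075] [-0.2  0.1  0.8] [ 0.04 -0.03 -0.02] 0.549 0.0 0.95
plan [ 1.530e+01 -4.668e+02 -2.000e-01 -0.000e+00] dist 467 q6 end 1.92
```

>>> {"name": "step_arm", "arguments": {
  "plan": [
    [[15,-300,0,0,0.1],[15,-300,0,0,0.1],[15,-300,0,0,0.1],[15,-300,0,0,0.1],[15,-300,0,0,0.1],[15,-300,0,0,0.1],[15,-300,0,0,0.1],[15,-300,0,0,0.1]]
  ]
}}

```text
t: 26.02
eef_pos: [519.4, -11.5, 178.3]
tcp_rot: [-3.141, -0.0, -0.072]
ft_force: [0.3, 0.2, -0.7]
opening: 0.552
grip_force: 0.0
```

>>> {"name": "step_arm", "arguments": {
  "plan": [
    [[0,-167,0,0,0.1],[0,-167,0,0,0.1],[0,-167,0,0,0.1],[0,-167,0,0,0.1],[0,-167,0,0,0.1],[0,-167,0,0,0.1],[0,-167,0,0,0.1]]
  ]
}}

```text
t: 26.6
eef_pos: [532.1, 150.0, 177.9]
tcp_rot: [3.141, 0.0, -0.075]
ft_force: [-0.7, -0.7, 0.0]
opening: 0.55
grip_force: 0.0
```

```bash
python3 - <<'E'
from h import *
st(); 
w,im=find('wrist',(563,150.5,50),cv2.imread('pics/w6.png')[134:180,109:149]); cv2.imwrite('pics/w10.png',im)
w,im=find('wrist',(563,150.5,50),cv2.imread('pics/w8.png')[135:183,300:340])
plan(562,150,23.5,-0.075)
E
```

```text
26.6 [532.1 150.  177.9] [ 3.141  0.    -0.075] [-0.7 -0.7  0. ] [-0.02  0.06  0.04] 0.55 0.0 1.8
find (np.float64(317.5), np.float64(161.5)) [561.7 149.6  50. ] 0.62
find (np.float64(314.5), np.float64(158.5)) [564.9 151.6  50. ] 0.83
plan [ 2.960e+01 -3.200e+00  1.544e+02 -1.000e-01] dist 157 q6 end 1.91
```

>>> {"name": "step_arm", "arguments": {
  "plan": [
    [[29,-2,30,0,0.1],[29,-2,70,0,0.1],[29,-2,105,0,0.1],[29,-2,135,0,0.1],[29,-2,150,0,0.1],[29,-2,155,0,0.1],[29,-2,155,0,0.1],[29,-2,155,0,-1]]
  ]
}}

```text
t: 27.37
eef_pos: [561.9, 149.5, 23.6]
tcp_rot: [-3.142, -0.001, -0.077]
ft_force: [-0.9, 0.0, 0.7]
opening: 0.522
grip_force: 0.0
```

>>> {"name": "step_arm", "arguments": {
  "plan": [
    [[0,0,0,0,-1],[0,0,0,0,-1],[0,0,0,0,-1],[0,0,0,0,-1],[0,0,0,0,-1]]
  ]
}}

```text
t: 27.78
eef_pos: [561.9, 150.1, 24.1]
tcp_rot: [-3.141, -0.002, -0.076]
ft_force: [-0.5, -3.1, 7.4]
opening: 0.373
grip_force: 30.0
```

```bash
python3 -c "
from h import *;st()"
```

```text
27.78 [561.9 150.1  24.1] [-3.141e+00 -2.000e-03 -7.600e-02] [-0.5 -3.1  7.4] [-0.45  0.1  -0.21] 0.373 30.0 1.79
```

>>> {"name": "step_arm", "arguments": {
  "plan": [
    [[0,0,-5,0,-1],[0,0,-10,0,-1],[0,0,-10,0,-1],[-15,0,-10,0,-1],[-35,0,-10,0,-1],[-55,0,-10,0,-1],[-72,0,-10,0,-1],[-75,0,-30,0,-1]]
  ]
}}

```text
t: 28.45
eef_pos: [482.5, 155.8, 50.7]
tcp_rot: [3.14, 0.006, -0.075]
ft_force: [0.2, 0.3, -0.6]
opening: 0.377
grip_force: 30.0
```

```bash
python3 -c "
from h import *;st();plan(475,-230,133)"
```

```text
28.45 [482.5 155.8  50.7] [ 3.14   0.006 -0.075] [ 0.2  0.3 -0.6] [ 0.02  0.07 -0.06] 0.377 30.0 1.83
plan [ 21.4 385.3 -82.3  -0. ] dist 395 q6 end 1.19
```

>>> {"name": "step_arm", "arguments": {
  "plan": [
    [[0,0,-40,0,-1],[0,20,-80,0,-1],[0,60,-82,0,-1],[5,100,-82,0,-1],[8,140,-82,0,-1],[8,180,-82,0,-1],[8,220,-82,0,-1],[8,240,-82,0,-1]]
  ]
}}

```text
t: 29.12
eef_pos: [476.2, -87.3, 135.2]
tcp_rot: [3.141, -0.001, -0.077]
ft_force: [0.5, 0.9, -1.2]
opening: 0.374
grip_force: 30.0
```

>>> {"name": "step_arm", "arguments": {
  "plan": [
    [[0,40,0,0,-1],[0,80,0,0,-1],[0,120,0,0,-1],[0,150,0,0,-1],[0,150,0,0,-1],[0,150,0,0,-1]]
  ]
}}

```text
t: 29.62
eef_pos: [464.8, -234.8, 134.8]
tcp_rot: [3.142, -0.0, -0.078]
ft_force: [-0.6, 0.7, -1.1]
opening: 0.379
grip_force: 30.0
```

```bash
python3 - <<'E'
from h import *
st(); w7=cv2.imread('pics/w9.png')
c=env.get_calibration('wrist')
for n,(u,v),P in [('TL',(189,36),(606,-210,32)),('BL',(209,226),(442,-196.5,32)),('b1ros',(402,174),(476,-381,31))]:
    t=w7[max(v-20,0):v+20,u-20:u+20]
    w,im=find('wrist',P,t)
cv2.imwrite('pics/w11.png',im)
plan(486.8,-247.7,8,-0.075)
E
```

```text
29.62 [ 464.8 -234.8  134.8] [ 3.142 -0.    -0.078] [-0.6  0.7 -1.1] [0.05 0.05 0.05] 0.379 30.0 1.05
find (np.float64(272.5), 32.5) [ 605.2 -208.2   32. ] 0.89
find (np.float64(282.5), np.float64(218.5)) [ 448.1 -197.8   32. ] 0.48
find (np.float64(479.5), np.float64(171.5)) [ 479.1 -378.7   31. ] 0.68
plan [ 22.8  13.4 126.9   0. ] dist 130 q6 end 1.18
```

View pics/w11.png

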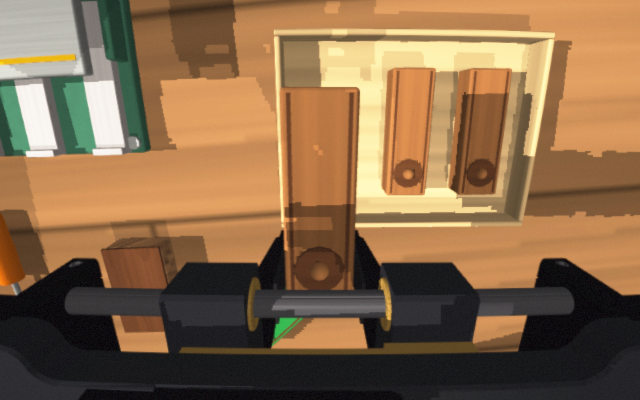

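Blocks 1 and 3 lie side by side at (480,130) and (410,130), and the tray has not moved. The left strip is free for block 4.

>>> {"name": "step_arm", "arguments": {
  "plan": [
    [[10,6,0,0,-1],[22,13,20,0,-1],[22,13,60,0,-1],[22,13,95,0,-1],[22,13,118,0,-1],[22,13,127,0,-1],[22,13,127,0,-1]]
  ]
}}

```text
t: 30.35
eef_pos: [485.7, -246.7, 6.9]
tcp_rot: [-3.14, 0.002, -0.074]
ft_force: [0.8, 1.0, -0.1]
opening: 0.376
grip_force: 30.0
```

>>> {"name": "step_arm", "arguments": {
  "plan": [
    [[0,0,0,0,-1],[0,0,0,0,-0.05],[0,0,0,0,0.02],[0,0,0,0,0.02],[0,0,0,0,0.02]]
  ]
}}

```text
t: 30.77
eef_pos: [486.3, -248.3, 8.4]
tcp_rot: [3.141, -0.001, -0.075]
ft_force: [-0.1, -0.5, 0.6]
opening: 0.505
grip_force: 0.0
```

>>> {"name": "step_arm", "arguments": {
  "plan": [
    [[0,0,-10,0,0.02],[0,0,-50,0,0.1],[0,0,-90,0,0.1],[0,0,-130,0,0.1],[0,0,-170,0,0.1],[0,0,-210,0,0.1],[0,0,-230,0,0.1],[0,0,-230,0,0.1]]
  ]
}}

```text
t: 31.43
eef_pos: [487.1, -248.9, 243.6]
tcp_rot: [3.137, -0.008, -0.076]
ft_force: [-0.6, 0.6, 0.6]
opening: 0.553
grip_force: 0.0
```

```bash
python3 - <<'E'
from h import *
st()
c=env.get_calibration('wrist'); im=snap('wrist','w12')
# brown block rosettes: predicted pixels, and tray corners
for n,P in [('b1',(476.9,-379.4,31)),('b3',(482,-313.5,31)),('b4',(486.8,-247.7,31)),('TL',(606,-210,32)),('TR',(590,-434,32)),('BL',(442,-196,32))]: print(n,proj('wrist',P,c).round())
for n,u,v in (('lever',216,164),('L',201,163),('R',232,168)): print(n,at('top',u,v,203+8))
E
```

```text
31.43 [ 487.1 -248.9  243.6] [ 3.137 -0.008 -0.076] [-0.6  0.6  0.6] [ 0.05  0.02 -0.05] 0.553 0.0 1.05
b1 [423. 175.]
b3 [370. 175.]
b4 [318. 175.]
TL [277.  76.]
TR [470.  77.]
BL [280. 212.]
lever [623.37164877 349.5102328  211.        ]
L [626.47823898 387.4109193  211.        ]
R [612.70542677 309.16864685 211.        ]
```

The three rosettes were predicted at (423,175), (370,175) and (318,175). I'll check the w12 view together with the lever close-up, so I'm moving above the lever now.

```bash
python3 -c "
from h import *
a=plan(550,50,300,0.65);a=plan(619,348,300,1.397,a)"
```

```text
plan [  40.9 -302.5  -59.2  -41.6] dist 311 q6 end 1.01
plan [ 235.3 -195.5    0.   -42.8] dist 306 q6 end 0.69
```

>>> {"name": "step_arm", "arguments": {
  "plan": [
    [[5,-30,-30,-7,0.1],[41,-302,-59,-14,0.1],[41,-302,-59,-21,0.1],[41,-302,-59,-28,0.1],[41,-302,-59,-35,0.1],[41,-302,-59,-42,0.1],[41,-302,-59,-42,0.1],[41,-302,-59,-42,0.1]]
  ]
}}

```text
t: 32.15
eef_pos: [549.4, 53.1, 296.2]
tcp_rot: [-3.14, 0.001, 0.66]
ft_force: [0.1, -0.3, 0.3]
opening: 0.55
grip_force: 0.0
```

>>> {"name": "step_arm", "arguments": {
  "plan": [
    [[0,0,0,0,0.1],[0,0,0,0,0.1]]
  ]
}}

```text
t: 32.32
eef_pos: [549.3, 51.0, 295.8]
tcp_rot: [-3.141, 0.002, 0.66]
ft_force: [-0.8, 0.3, 0.1]
opening: 0.55
grip_force: 0.0
```

```bash
python3 -c "
from h import *
st();a=plan(619,348,300,1.397)"
```

```text
32.32 [549.3  51.  295.8] [-3.141e+00  2.000e-03  6.600e-01] [-0.8  0.3  0.1] [-0.03 -0.04 -0.01] 0.55 0.0 0.88
plan [ 237.2 -191.9   -4.2  -42.2] dist 305 q6 end 0.69
```

>>> {"name": "step_arm", "arguments": {
  "plan": [
    [[237,-192,-4,-7,0.1],[237,-192,-4,-14,0.1],[237,-192,-4,-21,0.1],[237,-192,-4,-28,0.1],[237,-192,-4,-35,0.1],[237,-192,-4,-42,0.1],[237,-192,-4,-42,0.1],[237,-192,-4,-42,0.1]]
  ]
}}

```text
t: 32.98
eef_pos: [620.4, 349.6, 298.9]
tcp_rot: [-3.14, 0.001, 1.393]
ft_force: [0.7, -0.5, 1.3]
opening: 0.552
grip_force: 0.0
```

>>> {"name": "step_arm", "arguments": {
  "plan": [
    [[0,0,0,0,0.1],[0,0,0,0,0.1],[0,0,0,0,0.1]]
  ]
}}

```text
t: 33.23
eef_pos: [620.2, 344.7, 300.2]
tcp_rot: [-3.141, 0.001, 1.389]
ft_force: [0.6, -0.5, -0.8]
opening: 0.55
grip_force: 0.0
```

```bash
python3 - <<'E'
from h import *; import json
st(); c=env.get_calibration('wrist'); json.dump({k:np.array(v).tolist() for k,v in c.items()},open('w13.json','w'))
im=snap('wrist','w13'); i=im.astype(int)
m=((i[...,2]>110)&(i[...,1]<70)&(i[...,0]<70)).astype(np.uint8)
n,l,stt,cen=cv2.connectedComponentsWithStats(m)
for k in range(1,n):
    if stt[k,4]>60:
        print(stt[k],cen[k]); ys,xs=np.where(l==k); r=cv2.minAreaRect(np.c_[xs,ys].astype(np.float32)); print(r)
        print(at('wrist',*r[0],205,c))
a=cv2.imread('pics/w12.png')[50:250,230:510]
cv2.imwrite('pics/c14.png',np.vstack([cv2.resize(im[:300,100:540],(440,300)),cv2.resize(a,(440,300))]))
E
```

```text
33.23 [620.2 344.7 300.2] [-3.141e+00  1.000e-03  1.389e+00] [ 0.6 -0.5 -0.8] [-0.03 -0.06 -0.02] 0.55 0.0 0.6
[603  12  22  87 805] [611.57763975  51.60621118]
((613.3677368164062, 54.99610900878906), (19.961956024169922, 86.58020782470703), 1.6846843957901)
[880.27963366 424.15780116 205.        ]
[ 312  143   19   95 1585] [321.31671924 189.36214511]
((321.0, 190.0), (94.0, 18.0), 90.0)
[623.91621845 354.34585354 205.        ]
```

View pics/c14.png

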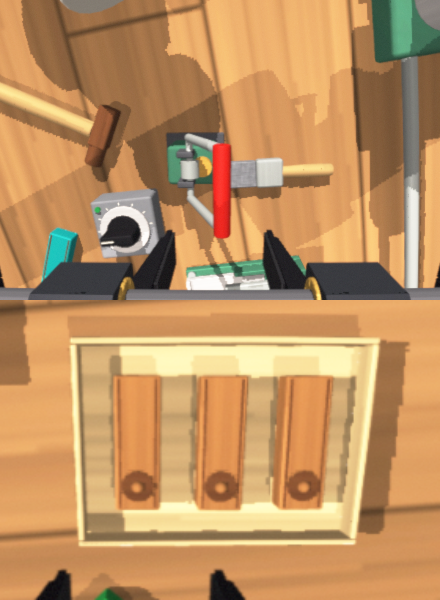

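All three blocks lie flat side by side in the tray. The lever bar is aligned with tool x, with its middle at full-picture (321,190), which is world (624,354). I'll descend and grip it.

>>> {"name": "step_arm", "arguments": {
  "plan": [
    [[10,2,30,0,0],[10,2,60,0,-0.2],[10,2,90,0,-0.2],[10,2,110,0,-0.2],[10,2,116,0,-0.2],[10,2,116,0,-0.2],[10,2,116,0,-1],[10,2,116,0,-1]]
  ]
}}

```text
t: 33.95
eef_pos: [624.5, 355.9, 186.9]
tcp_rot: [3.139, -0.002, 1.39]
ft_force: [-0.4, 0.3, 0.1]
opening: 0.311
grip_force: 0.0
```

>>> {"name": "step_arm", "arguments": {
  "plan": [
    [[0,0,0,0,-1],[0,0,0,0,-1],[0,0,0,0,-1],[0,0,0,0,-1],[0,0,0,0,-1],[0,0,0,0,-1],[0,0,0,0,-1],[0,0,0,0,-1]]
  ]
}}

```text
t: 34.62
eef_pos: [624.4, 356.1, 185.9]
tcp_rot: [3.139, -0.001, 1.391]
ft_force: [1.8, -1.4, 7.7]
opening: 0.159
grip_force: 30.0
```

```bash
python3 - <<'E'
from h import *
st()
for i in range(1,25):
    t=.9*i/24*1.02; print([round(110*(np.sin(.35-t)-np.sin(.35)),0),round(-110*(np.cos(.35-t)-np.cos(.35)),1)],end=' ')
E
```

```text
34.62 [624.4 356.1 185.9] [ 3.139e+00 -1.000e-03  1.391e+00] [ 1.8 -1.4  7.7] [-0.22 -0.36 -0.  ] 0.159 30.0 0.61
[np.float64(-4.0), np.float64(-1.4)] [np.float64(-8.0), np.float64(-2.6)] [np.float64(-12.0), np.float64(-3.6)] [np.float64(-16.0), np.float64(-4.5)] [np.float64(-20.0), np.float64(-5.3)] [np.float64(-24.0), np.float64(-5.9)] [np.float64(-29.0), np.float64(-6.3)] [np.float64(-33.0), np.float64(-6.6)] [np.float64(-37.0), np.float64(-6.7)] [np.float64(-41.0), np.float64(-6.6)] [np.float64(-45.0), np.float64(-6.4)] [np.float64(-50.0), np.float64(-6.0)] [np.float64(-54.0), np.float64(-5.5)] [np.float64(-58.0), np.float64(-4.8)] [np.float64(-62.0), np.float64(-3.9)] [np.float64(-66.0), np.float64(-2.9)] [np.float64(-70.0), np.float64(-1.7)] [np.float64(-74.0), np.float64(-0.4)] [np.float64(-78.0), np.float64(1.0)] [np.float64(-82.0), np.float64(2.7)] [np.float64(-86.0), np.float64(4.4)] [np.float64(-90.0), np.float64(6.4)] [np.float64(-93.0), np.float64(8.4)] [np.float64(-97.0), np.float64(10.6)]
```

>>> {"name": "step_arm", "arguments": {
  "plan": [
    [[0,-4,-1,0,-1],[0,-8,-3,0,-1],[0,-12,-4,0,-1],[0,-16,-5,0,-1],[0,-20,-5,0,-1],[0,-24,-6,0,-1],[0,-29,-6,0,-1],[0,-33,-7,0,-1]]
  ]
}}

```text
t: 35.28
eef_pos: [592.9, 362.0, 193.3]
tcp_rot: [3.137, -0.002, 1.39]
ft_force: [6.2, -1.1, 3.5]
opening: 0.16
grip_force: 30.0
```

```bash
python3 -c "
from h import *
st()"
```

```text
35.28 [592.9 362.  193.3] [ 3.137e+00 -2.000e-03  1.390e+00] [ 6.2 -1.1  3.5] [-0.21 -1.49 -0.  ] 0.16 30.0 0.63
```

>>> {"name": "step_arm", "arguments": {
  "plan": [
    [[0,-4,0,0,-1],[0,-8,0,0,-1],[0,-12,1,0,-1],[0,-17,1,0,-1],[0,-21,1.5,0,-1],[0,-25,2,0,-1],[0,-29,3,0,-1],[0,-33,4,0,-1]]
  ]
}}

```text
t: 35.95
eef_pos: [560.6, 368.2, 189.4]
tcp_rot: [3.136, -0.003, 1.391]
ft_force: [7.8, -0.8, 6.3]
opening: 0.161
grip_force: 30.0
```

>>> {"name": "step_arm", "arguments": {
  "plan": [
    [[0,-4,1,0,-1],[0,-8,2.5,0,-1],[0,-12,4,0,-1],[0,-16,5.5,0,-1],[0,-20,7.5,0,-1],[0,-24,9.5,0,-1],[0,-28,11.5,0,-1],[0,-30,13,0,-1]]
  ]
}}

```text
t: 36.62
eef_pos: [530.9, 373.9, 176.3]
tcp_rot: [3.137, -0.003, 1.391]
ft_force: [5.3, -0.7, 10.2]
opening: 0.158
grip_force: 30.0
```

>>> {"name": "step_arm", "arguments": {
  "plan": [
    [[0,0,0,0,-1],[0,0,0,0,-1]]
  ]
}}

```text
t: 36.78
eef_pos: [531.0, 373.9, 176.4]
tcp_rot: [3.137, -0.003, 1.391]
ft_force: [5.4, 0.1, 6.4]
opening: 0.165
grip_force: 30.0
```

```bash
python3 -c "
from h import *
st()"
```

```text
36.78 [531.  373.9 176.4] [ 3.137e+00 -3.000e-03  1.391e+00] [5.4 0.1 6.4] [ 0.09 -1.4   0.02] 0.165 30.0 0.69
```

The bar travelled 95 mm and dropped 9.5 mm, which is the full 0.9 rad. I'm easing it back.

>>> {"name": "step_arm", "arguments": {
  "plan": [
    [[0,4,-2,0,-1],[0,8,-4,0,-1],[0,12,-6,0,-1],[0,16,-7.5,0,-1],[0,20,-9,0,-1],[0,24,-10.5,0,-1],[0,28,-12,0,-1],[0,32,-13,0,-1]]
  ]
}}

```text
t: 37.45
eef_pos: [560.9, 367.8, 187.7]
tcp_rot: [-3.141, -0.0, 1.391]
ft_force: [-0.4, 4.6, 0.8]
opening: 0.163
grip_force: 30.0
```

>>> {"name": "step_arm", "arguments": {
  "plan": [
    [[0,4,-1,0,-1],[0,8,-2,0,-1],[0,12,-2.5,0,-1],[0,16,-3,0,-1],[0,20,-3.5,0,-1],[0,24,-3.5,0,-1],[0,28,-3.5,0,-1],[0,32,-3.5,0,-1]]
  ]
}}

```text
t: 38.12
eef_pos: [592.5, 361.3, 191.3]
tcp_rot: [-3.141, 0.001, 1.39]
ft_force: [-3.1, -1.8, 1.3]
opening: 0.159
grip_force: 30.0
```

>>> {"name": "step_arm", "arguments": {
  "plan": [
    [[0,4,0.5,0,-1],[0,8,1,0,-1],[0,12,2,0,-1],[0,16,3,0,-1],[0,20,4,0,-1],[0,24,5,0,-1],[0,28,6,0,-1],[0,30,6.5,0,-1]]
  ]
}}

```text
t: 38.78
eef_pos: [622.1, 356.1, 184.3]
tcp_rot: [-3.141, 0.001, 1.39]
ft_force: [-2.2, -3.3, 1.7]
opening: 0.161
grip_force: 30.0
```

```bash
python3 -c "
from h import *
st();plan(624.4,356.1,185.9,1.391)"
```

```text
38.78 [622.1 356.1 184.3] [-3.141e+00  1.000e-03  1.390e+00] [-2.2 -3.3  1.7] [-0.71  0.58  0.01] 0.161 30.0 0.61
plan [ 0.4  2.3 -1.6 -0. ] dist 3 q6 end 0.70
```

>>> {"name": "step_arm", "arguments": {
  "plan": [
    [[0,2,0,0,-1],[0,3,0,0,-1],[0,3,0,0,-1],[0,3,0,0,-1],[0,3,0,0,-1]]
  ]
}}

```text
t: 39.2
eef_pos: [624.3, 355.7, 183.8]
tcp_rot: [-3.14, 0.001, 1.391]
ft_force: [-3.0, -3.1, -5.3]
opening: 0.16
grip_force: 30.0
```

```bash
python3 -c "
from h import *
st()"
```

```text
39.2 [624.3 355.7 183.8] [-3.140e+00  1.000e-03  1.391e+00] [-3.  -3.1 -5.3] [-0.58  0.68  0.04] 0.16 30.0 0.61
```

>>> {"name": "step_arm", "arguments": {
  "plan": [
    [[0,0,0,0,-0.6],[0,0,0,0,-0.4],[0,0,0,0,-0.2],[0,0,0,0,0],[0,0,0,0,0],[0,0,0,0,0]]
  ]
}}

```text
t: 39.7
eef_pos: [624.8, 356.1, 185.0]
tcp_rot: [3.141, -0.0, 1.391]
ft_force: [-0.2, -1.0, -0.1]
opening: 0.473
grip_force: 0.0
```

>>> {"name": "step_arm", "arguments": {
  "plan": [
    [[0,0,-20,0,0],[0,0,-55,0,0],[0,0,-95,0,0],[0,0,-115,0,0],[0,0,-115,0,0],[0,0,-115,0,0],[0,0,-115,0,0],[0,0,-115,0,0]]
  ]
}}

```text
t: 40.37
eef_pos: [624.4, 355.7, 298.2]
tcp_rot: [-3.14, 0.001, 1.39]
ft_force: [0.1, 0.6, -1.2]
opening: 0.498
grip_force: 0.0
```

```bash
python3 - <<'E'
from h import *
st(); a=cv2.imread('pics/top0.png'); b=snap('top','top15')
c=env.get_calibration('wrist'); im=snap('wrist','w15'); i=im.astype(int)
m=((i[...,2]>110)&(i[...,1]<70)&(i[...,0]<70)).astype(np.uint8)
n,l,s,cen=cv2.connectedComponentsWithStats(m)
for k in range(1,n):
    if s[k,4]>800: print(s[k],at('wrist',s[k,0]+s[k,2]/2,s[k,1]+s[k,3]/2,205,c))
# tray area rechecked against expectation
for P in [(476.9,-379.4,31),(482,-313.5,31),(486.8,-247.7,31)]: print(proj('top',P),b[tuple(proj('top',P).round().astype(int)[::-1])])
# shift of tray image corner
t=a[170:195,415:440]; r=cv2.matchTemplate(b[155:210,400:455],t,cv2.TM_CCOEFF_NORMED); print(np.array(cv2.minMaxLoc(r)[3])-15,r.max())
E
```

```text
40.37 [624.4 355.7 298.2] [-3.14e+00  1.00e-03  1.39e+00] [ 0.1  0.6 -1.2] [-0.06 -0.11 -0.03] 0.498 0.0 0.61
[ 310  157   19   94 1561] [624.58370587 353.57219157 205.        ]
[488.40532537 224.67164392] [34 63 94]
[465.38538363 223.21977457] [34 64 95]
[442.26142352 221.85129645] [ 57 111 170]
[6 5] 0.3961678
```

The lever is back at rest. I'll check the tray and blocks numerically in the top view.

```bash
python3 - <<'E'
from h import *
b=cv2.imread('pics/top15.png'); sub=b[165:260,405:525]
h=cv2.cvtColor(sub,cv2.COLOR_BGR2HSV)
m=((h[...,0]<16)&(h[...,1]>120)).astype(np.uint8)
tr=((sub[...,2]>150)&(h[...,0]>=17)&(h[...,0]<32)).astype(np.uint8)
for nm,M,lo in(('brown',m,150),('tray',tr,300)):
    n,l,s,c=cv2.connectedComponentsWithStats(M)
    for k in range(1,n):
        if s[k,4]>lo:
            ys,xs=np.where(l==k); r=cv2.minAreaRect(np.c_[xs+405,ys+165].astype(np.float32)); print(nm,s[k,4],[np.round(x,1) for x in r],at('top',*r[0],31).round())
for P in [(606,-210,32),(590.6,-433.7,32),(442,-196.5,32),(424,-424,32)]: print('exp corner',proj('top',P).round(1))
for cx,cy in[(510.8,-382),(515.8,-316),(520.7,-250)]: print('exp block centre',proj('top',(cx,cy,31)).round(1))
# coarse classes
for y in range(0,95,5): print(''.join('B' if m[y,x] and sub[y,x,2]<150 else 'T' if tr[y,x] else '.' for x in range(0,120,2)))
E
```

```text
brown 5293 [array([464.5, 212. ]), array([119.,  94.]), np.float64(0.0)] [ 514. -313.   31.]
brown 507 [array([441.5, 210. ]), array([38., 13.]), np.float64(90.0)] [ 520. -247.   31.]
brown 491 [array([464.5, 211.5]), array([37., 13.]), np.float64(90.0)] [ 515. -313.   31.]
brown 497 [array([487.5, 212.5]), array([37., 13.]), np.float64(90.0)] [ 512. -379.   31.]
tray 1776 [array([461.6, 212.2]), array([76.7, 59.7]), np.float64(2.4)] [ 513. -304.   31.]
exp corner [427.3 180.3]
exp corner [504.6 184.8]
exp corner [424.9 238. ]
exp corner [505.1 243.1]
exp block centre [488.6 212.7]
exp block centre [465.6 211.3]
exp block centre [442.5 209.9]
BBBBBBBBBB..................................................
BBBB.BBB........................BBBBBBBBBBBB.BB........B.BBB
BB.B..B.....BBBBBBBBBBBBBBBBBBBBBBBBBBBBBBBBBBBBBB..........
BBBBBBBBBBB...........BBB.BBBBBBBBBBBBBBBBBBBBBBBBBBB.......
BBBBBBBBBB.TTTTTTTTTTTTT....................TTT..T.BBBB.....
BBBBBBBB...TTTT......TTTTT......TTTTT......TTTT...TBBBB.....
BBB..BBBB..TTTT.BBBBBB.TTT.BBBBBBB.....BBBBBB.T....BBBBBBB..
BBBBBBBBBB.TTTT.BBBBBB.TTT.BBBBBBBTTT.BBBBBBBTT....BBBBBBBBB
BBBBB.....TT.T..BBBBBB.....BBBBBBB.TT.BBBBBBB.TT...BBBBBBBBB
B.BBB.B...TT.T.BBBBBBB.TT..BBBBBBBTTT.BBBBBBB.T....BBBBB..BB
BBBBBBB...TT.T.B..BBBB.TTT.BBBBBBBTTT.BBBBBBBTTT...BBBBBBBBB
.........TTTTTTB.BBBBB.TT..BBBBBBBTTT.BBBBBBBTT....BBBBBBBBB
.........TTTTT.B..BBBB.TTT.BBBBBBBTTT.BBBBBBBTTT...BBBBBBBBB
.........TTTTTTTTTTTTTTTTTT..BBBB.TTTTBBBBBBBTT....BBBBBBBBB
.........TTT....TTTTTTTTTTTTTTT..TTTTTTTTTTTTTTT...BBBBBBBBB
.BBBBB.BBTTTTTTTTTTTTTTTTTTTTTTTTTTTTT...............B..BBBB
B..B...BBB.B.BB.........................BBBBBB....BBBBBBBBBB
.B....B...B......B........................BBBBBB.BBBBBBBBBBB
..........B.B...............................BBBBBBBB.BBBBBBB
```

All three blocks are where they were expected, flat and inside the tray. The dial was seen on its off stop after step 1, the nut is loose and the lever is at rest. Handing in.

```bash
python3 -c "
from h import *
print(env.job_done())"
```

```text
the job is handed in; nothing more can be done
None
```

The job is handed in, but no verdict came back. The dial is on its off stop, the nut on its loose stop, blocks 1, 3 and 4 lie flat in the tray (block 2 was absent), and the oiler lever was pulled full stroke and eased back to rest.

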